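# Gauge the changeover sleeves and lock their carrier

### The job

Check each black sleeve in the snap gauge, from the thinnest to the thickest: stand it between the jaws, gently slide the sliding jaw shut on it until it is held against the fixed jaw and the sprung anvil is clearly pushed in (about 5 mm), then open the jaw to take it out. Stand each checked sleeve upright in the carrier's tray, and only when all of them are in the tray turn the cam knob clockwise until the sprung plunger drops into its notch and let go. There may be two or three sleeves; leave the loose wrench and the white label roll alone.

Things in the scene. Friction and masses are not known exactly. Their poses are not given: they have to be found in the camera images.
- carrier: fixed changeover carrier: aluminium base plate 8 mm thick with an open steel tray and, at its +y end, a cam lock. Origin on the table under the tray's centre; y runs along the plate from tray to lock, z up. The lock's bracket and plunger stand at y = 127 to 187 mm, up to 42 mm high; the cam's upright axis is at x = 0, y = 225 mm
- tray_floor (a point): centre of the tray's floor, 8 mm above the table, axes as the carrier's. The tray's inside is 110 mm (x) by 230 mm (y), its walls are 5 mm thick, their rims 32 mm above the table
- cam_knob (a joint): angle (rad) of a dark steel cam disc, radius 38 mm, 22 to 36 mm above the table, with one 18 mm wide notch in its rim. Grows clockwise seen from above, stops at 0 and 3.2; the notch takes the plunger from about 2.5 to 2.65. The grip bar's length points along carrier yaw + 1.03 - angle. Takes 0.1 to 0.3 N m, stays where left; with the plunger in the notch it is caught, with about 0.1 rad of play
- knob_grip (a point): point on the cam's axis at the black grip bar, 62 mm above the table. The bar is 62 mm long, 16 mm thick, and stands on the cam from 36 to 82 mm above the table. This point's x axis runs along the bar towards the end with a white dot, which is the end above the notch, z up
- knob_pointer (a point): the white-dotted end of the grip bar, 31 mm from the axis, 62 mm above the table, on the side of the notch
- follower (a joint): travel of the sprung plunger (m): a steel bar with a 12 mm brass roller on its end that a spring presses (about 7 N) against the cam's rim from the tray side, along the carrier's y. About 0 while it rides on the rim, 0.008 when it has dropped fully into the notch
- follower_tip (a point): top of the plunger's brass roller, 38 mm above the table
- gauge: fixed bench snap gauge: a grey bed 70 (x) x 250 (y) x 10 mm, origin on the table, z up; bed top 10 mm above the table, from y = -120 to 130 mm. The jaws face each other along its y
- fixed_jaw: the gauge's fixed steel jaw at the +y end, 60 x 30 x 50 mm, its top 60 mm above the table. Origin on the bed's top, at the measuring face (gauge y = 90 mm), which looks to the gauge's -y
- jaw (a joint): travel of the sliding jaw towards the fixed jaw (m), 0 (fully open) to 0.085. The free gap between the measuring faces is 0.100 minus this. It needs about 8 N to slide and stays where it is left
- jaw_grip (a point): grip point of the sliding jaw: an upright black tab 40 mm (gauge x) x 14 mm (gauge y) rising from 44 to 90 mm above the table; the point is its centre, 70 mm above the table. It lies at gauge x = 0, gauge y = -60 mm + jaw travel, 50 mm behind the anvil's face
- anvil_pad: the sprung measuring face (anvil) on the sliding jaw, steel, 45 mm wide, 15 to 45 mm above the table; its body origin is in the plane of the measuring face at the bed's top, on the gauge's centre line
- anvil (a joint): how far the anvil is pushed back into the sliding jaw (m): 0 when free, stop at 0.010. The spring gives 1.2 N when it starts to move and 0.6 N more for every mm (4.8 N at 6 mm); past the stop the force rises steeply. Once about 5 mm are pushed in with the sleeve resting on the fixed jaw, contact has registered
- wrench: loose steel wrench 150 mm long lying on the table, a bystander
- label_roll: loose white ring-shaped roll core, 100 mm across, 60 mm high, a bystander
- thin_center (a point): centre of the loose thin sleeve: a smooth black cylinder with a steel-rimmed bore on top, 46 mm in diameter, 55 mm high, 0.2 kg or up to a quarter more or less, standing upright; z along its axis. May be absent
- middle_center (a point): centre of the loose middle sleeve: a smooth black cylinder with a steel-rimmed bore on top, 56 mm in diameter, 55 mm high, 0.3 kg or up to a quarter more or less, standing upright; z along its axis. May be absent
- thick_center (a point): centre of the loose thick sleeve: a smooth black cylinder with a steel-rimmed bore on top, 66 mm in diameter, 55 mm high, 0.4 kg or up to a quarter more or less, standing upright; z along its axis. May be absent
- sleeve_thin: the same thin sleeve; origin at the centre of its underside
- sleeve_middle: the same middle sleeve; origin at the centre of its underside
- sleeve_thick: the same thick sleeve; origin at the centre of its underside
Mind the look-alikes: they are no part of the job. Leave any yellow look-alike of the sleeve_middle alone.

How it is judged:
On the way, in this order (a step that is already met when the one before it is completed fails the run):
1. if there is a thin sleeve, it stands upright between the gauge's jaws and is pressed by the sprung anvil on one side and by the fixed jaw on the other, with more than 2.5 N and 1 N (contact force between anvil_pad and sleeve_thin above 2.5 N and contact force between fixed_jaw and sleeve_thin above 1 N and angle between sleeve_thin's own z axis and vertical below 0.12 rad), for 0.3 s.
2. if there is a middle sleeve, it stands upright between the gauge's jaws and is pressed by the sprung anvil on one side and by the fixed jaw on the other, with more than 2.5 N and 1 N (contact force between anvil_pad and sleeve_middle above 2.5 N and contact force between fixed_jaw and sleeve_middle above 1 N and angle between sleeve_middle's own z axis and vertical below 0.12 rad), for 0.3 s.
3. if there is a thick sleeve, it stands upright between the gauge's jaws and is pressed by the sprung anvil on one side and by the fixed jaw on the other, with more than 2.5 N and 1 N (contact force between anvil_pad and sleeve_thick above 2.5 N and contact force between fixed_jaw and sleeve_thick above 1 N and angle between sleeve_thick's own z axis and vertical below 0.12 rad), for 0.3 s.
4. all sleeves stand released in the tray (x of sleeve_thin in the frame of carrier between -0.052 and 0.052 m and y of sleeve_thin in the frame of carrier between -0.112 and 0.112 m and z of each of sleeve_thin, sleeve_middle, sleeve_thick in the frame of carrier below 0.014 m and angle between each of sleeve_thin, sleeve_middle, sleeve_thick's own z axis and vertical below 0.12 rad and linear speed of each of sleeve_thin, sleeve_middle, sleeve_thick below 0.02 m/s and contact force between the fingers and sleeve_thin below 0.1 N and x of sleeve_middle in the frame of carrier between -0.052 and 0.052 m and y of sleeve_middle in the frame of carrier between -0.112 and 0.112 m and contact force between the fingers and sleeve_middle below 0.1 N and x of sleeve_thick in the frame of carrier between -0.052 and 0.052 m and y of sleeve_thick in the frame of carrier between -0.112 and 0.112 m and contact force between the fingers and sleeve_thick below 0.1 N), for 0.3 s.
5. the cam has been turned until the plunger has dropped into the notch (value of joint follower above 0.006 m and value of joint cam_knob above 2.3 rad), for 0.2 s.
At the end, for the whole second after the job is handed in: every sleeve present stands upright (within 0.12 rad) on the tray's floor inside its walls, at rest and released, and the plunger has dropped more than 6 mm into the cam's notch (all of step 4 and all of step 5); the robot touches nothing.
It fails at once if the anvil or fixed jaw pressed on a sleeve with more than 40 N (contact force between any of anvil_pad, fixed_jaw and sleeve_thin above 40 N or contact force between any of anvil_pad, fixed_jaw and sleeve_middle above 40 N or contact force between any of anvil_pad, fixed_jaw and sleeve_thick above 40 N).
It fails at once if the wrench or the label roll moved more than 4 cm (distance of any of wrench, label_roll from where it was at the start of the episode above 0.04 m).
Of sleeve_thin, sleeve_middle, sleeve_thick only 2 to 3 are there at a start; the rules pass over those that are not, and their reading is None.
At some moment in a run one of sleeve_thin, sleeve_middle, sleeve_thick may be knocked a few centimetres aside while the robot is not near it.
It also fails if it takes over 210 s, if anything falls off the work surface, if the arm or the gripper's body presses on something with over 40 N, if the wrist force passes 120 N, or if a joint passes its speed limit or range.

### The arm

A 7-joint arm with a two-finger parallel gripper is mounted at the origin on the work surface. World frame = base frame: x ahead of the robot, y to its left, z up, the work surface at z = 0. Lengths are in m, angles in rad, forces in N, time in s.
With the tool pointing down it reaches from about 0.35 to 0.9 m from the base axis. Payload 7.2 kg.
Tool frame: the origin (TCP) lies midway between the tips of the shut fingers; the grasp point (between the pads) lies 19 mm behind it; x points along the fingers, z is the direction in which the jaws open and shut, and the axes are right-handed (so a half turn about x gives the same grasp; the last joint's range is limited). The gripper opens to 88 mm and grips with 3 to 60 N. Pads are 20 mm wide; open, the fingers measure 115 mm over their backs; the gripper's body (75 mm by 178 mm) begins 61 mm behind the grasp point.
Start: joints at [1.032, 0.411, -0.013, 1.596, 0.006, 1.134, -0.082], TCP at [0.283, -0.557, 0.223] pointing down, gripper open.
Joint ranges: [-2.95, 2.95], [-0.29, 1.99], [-1.47, 1.44], [0.14, 2.54], [-1.03, 4.17], [0.13, 1.85], [-2.86, 2.86]. Speed limits (rad/s): [2.39, 2.39, 3.01, 3.01, 3.14, 3.14, 3.14].

### API

Orientations are given as [roll, pitch, yaw] about the fixed x, y, z axes, in that order (R = Rz(yaw) Ry(pitch) Rx(roll)).
In Python, from bench import * gives the robot as it stands.
- The arm moves only by the shell command python3 -m inch 'ROWS' [OPENING]. ROWS is JSON, one flat list of numbers, 4 for each row, row after row: the shift along the tool's x, y, z in units of 25 mm (1.0 is 25 mm), then the turn about the tool's x in units of 5 degrees (1.0 is 5 degrees). A call has 1 to 5 rows; each row shifts and turns the commanded pose from where the row before left it, along the tool's axes as they then stand; what a row does not reach is not made up. A row lasts 1/8 s, in which the tool goes at most 62.5 mm and 10.7 degrees, less where a joint would pass 70% of its speed; a pose out of reach is approached as far as the arm can. A call is refused whole if a number of a shift passes 1 or a number of a turn 1, either way. A call with a gripper value outside its range is refused whole. OPENING is the closure, from 0 (fully open) to 1 (shut), set as the call begins (- or left out, the last holds). The fingers move at their own pace and stop on an object; the grip force is fixed at half the most. Time passes only in rows, so rows that do not move let the fingers close. It gives the time, the measured TCP pose, the force and the opening at its end, in the units of the state.
- state(): the state, without advancing time (a new reading comes with each control period).
- read_camera(name): name is "scene" or "top" or "wrist"; returns the picture (400x640x3 uint8, red, green, blue); there is no depth.
- camera_model(name): a dict with "camera_matrix" (3x3 intrinsics, pixels), "R" (3x3) and "t" (3): a world point X has camera coordinates R X + t. Camera axes: x right, y down, z forward; pixel columns grow to the right and rows downward; lengths in m; the calibration is good to about 2 mm. A picture is of the moment at which its call begins: read the wrist's pose just before it. camera_model takes no time and is no camera call; for the wrist camera it gives the pose at the moment of the call.
- close_job(): hands the job in, once; it reports no verdict.
The state is a dict: "clock": time; "joints": joint angles; "qvel": joint speeds; "joint_efforts": joint torques, N m; "ee_pos": TCP position; "ee_rot": TCP orientation; "contact_force": force on the tool from outside, world axes, zero at the start; "moment": the same for the moment, N m; "opening": finger opening in m.
Only numpy, scipy, OpenCV 4.12 (cv2) and the standard library are available. Lean on these libraries where they do the work, as an engineer would, in place of code of your own. Each camera call takes 0.05 s, during which the arm holds its last target.

## Working session

There is one attempt and no reset: what is moved stays moved. The work goes in short steps, Python scripts to look and compute and a shell command to move; the robot and the scene stay as the last step left them, time stands still between calls to the robot, and variables do not carry over. Pictures are saved under pics/ and viewed, and the job is handed in when it is done.

```bash
ls; mkdir -p pics; python3 - <<'E'
from bench import *
import cv2
print(state())
for n in ("scene","top","wrist"):
    m=camera_model(n); im=read_camera(n); cv2.imwrite(f"pics/a_{n}.png",im[:,:,::-1]); print(n,m)
E
```

```text
pics
{'clock': 0.0, 'joints': array([ 1.03181546,  0.41187039, -0.01272062,  1.59704617,  0.00560157,
        1.13425049, -0.08220287]), 'qvel': array([-0.00021382,  0.00103951,  0.00037915,  0.00043873, -0.00066751,
       -0.0007305 , -0.00036397]), 'joint_efforts': array([-1.64629288e-03, -5.87939358e+01,  6.41590152e-01, -2.91075093e+01,
       -5.36461710e-02,  1.80784520e-02,  1.56876049e-04]), 'ee_pos': array([ 0.28323328, -0.5565873 ,  0.22182652]), 'ee_rot': array([-3.07217175,  1.56925755,  2.11102843]), 'contact_force': array([-0.4329145 ,  1.13249511,  0.25618889]), 'moment': array([-0.00487416,  0.03857964,  0.07818082]), 'opening': 0.08766846673732799}
scene {'camera_matrix': array([[460.79015959,   0.        , 319.61844956],
       [  0.        , 460.79015959, 198.03136191],
       [  0.        ,   0.        ,   1.        ]]), 'R': array([[-0.45045014,  0.89278013,  0.00619009],
       [ 0.59271658,  0.30422439, -0.74574431],
       [-0.66766887, -0.33225166, -0.66620351]]), 't': array([ 0.22315877, -0.24898948,  1.4868789 ])}
top {'camera_matrix': array([[436.67396854,   0.        , 318.99483156],
       [  0.        , 436.67396854, 192.86220961],
       [  0.        ,   0.        ,   1.        ]]), 'R': array([[ 1.72817936e-03, -9.99964849e-01, -8.20454610e-03],
       [-9.88660233e-01, -4.76530778e-04, -1.50168963e-01],
       [ 1.50159775e-01,  8.37102735e-03, -9.88626303e-01]]), 't': array([0.0158649 , 0.54669733, 1.00769312])}
wrist {'camera_matrix': array([[290.81193447,   0.        , 318.10248232],
       [  0.        , 290.81193447, 200.24500406],
       [  0.        ,   0.        ,   1.        ]]), 'R': array([[ 0.45445218, -0.89076837, -0.0022187 ],
       [-0.85420062, -0.4364997 ,  0.28250543],
       [-0.25261536, -0.12648999, -0.95926313]]), 't': array([-0.62291071, -0.03626216,  0.39164396])}
```

View pics/a_top.png

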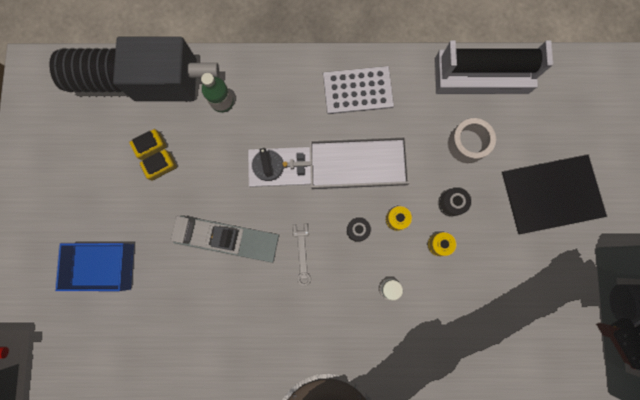

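View pics/a_scene.png

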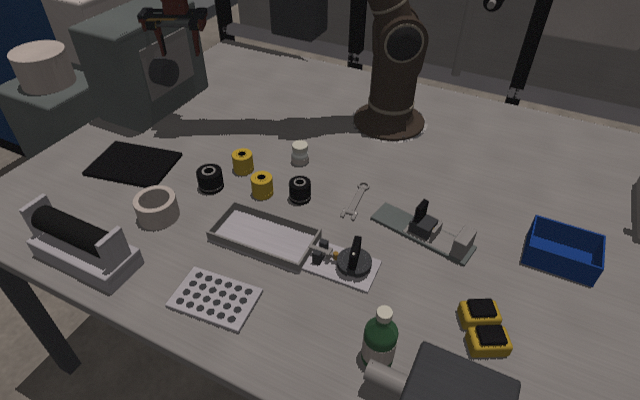

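View pics/a_wrist.png

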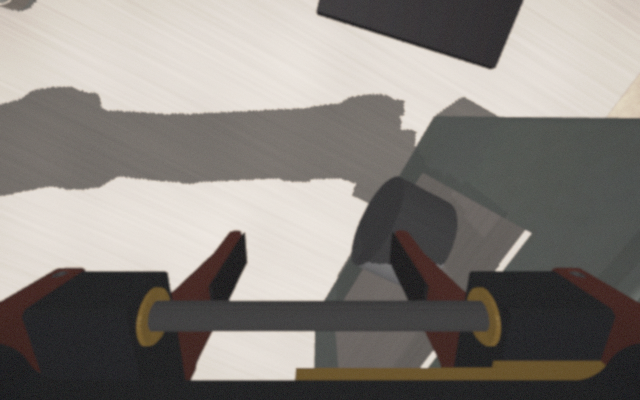

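```bash
cat > h.py <<'E'
import numpy as np, cv2
from bench import *
def ray(m,u,v,z):
    K,R,t=m["camera_matrix"],m["R"],m["t"]
    d=R.T@np.linalg.inv(K)@np.array([u,v,1.]); o=-R.T@t
    return o+d*(z-o[2])/d[2]
def proj(m,X):
    p=m["camera_matrix"]@(m["R"]@np.asarray(X,float)+m["t"]); return p[:2]/p[2]
def tri(m1,p1,m2,p2):
    P=[m["camera_matrix"]@np.c_[m["R"],m["t"]] for m in (m1,m2)]
    X=cv2.triangulatePoints(P[0],P[1],np.array(p1,float).reshape(2,1),np.array(p2,float).reshape(2,1)); return (X[:3]/X[3]).ravel()
E
python3 - <<'E'
import cv2
t=cv2.imread("pics/a_top.png")
def crop(im,x0,y0,w,h,s,n): cv2.imwrite(n,cv2.resize(im[y0:y0+h,x0:x0+w],None,fx=s,fy=s,interpolation=cv2.INTER_CUBIC))
crop(t,160,130,130,140,4,"pics/b1.png")
crop(t,330,170,160,140,4,"pics/b2.png")
s=cv2.imread("pics/a_scene.png")
crop(s,190,140,200,150,4,"pics/b3.png")
crop(s,290,180,200,130,4,"pics/b4.png")
E
```

```text
(no output)
```

View pics/b1.png

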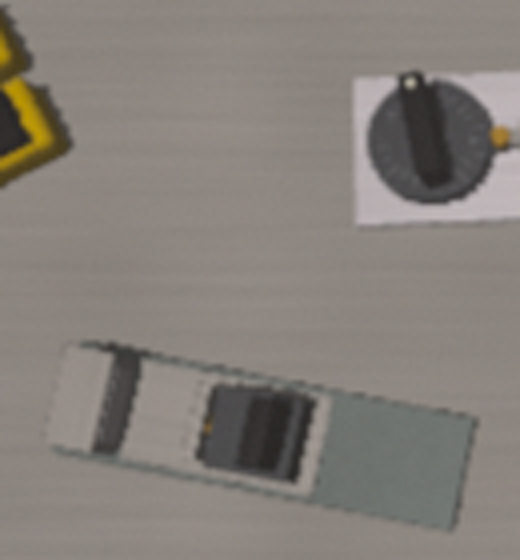

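View pics/b2.png

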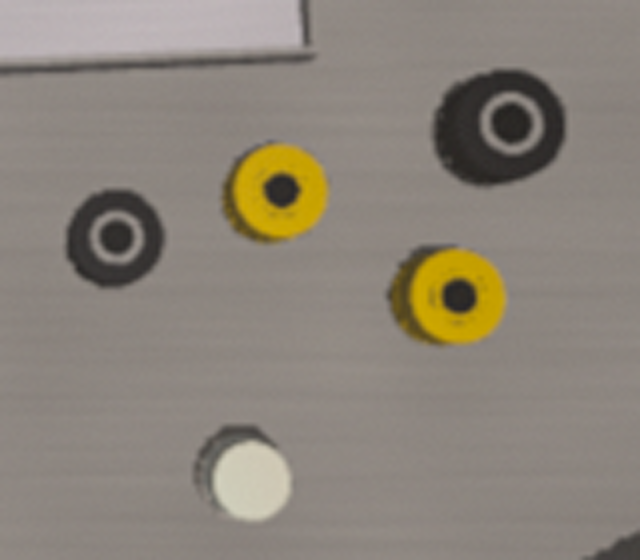

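View pics/b3.png

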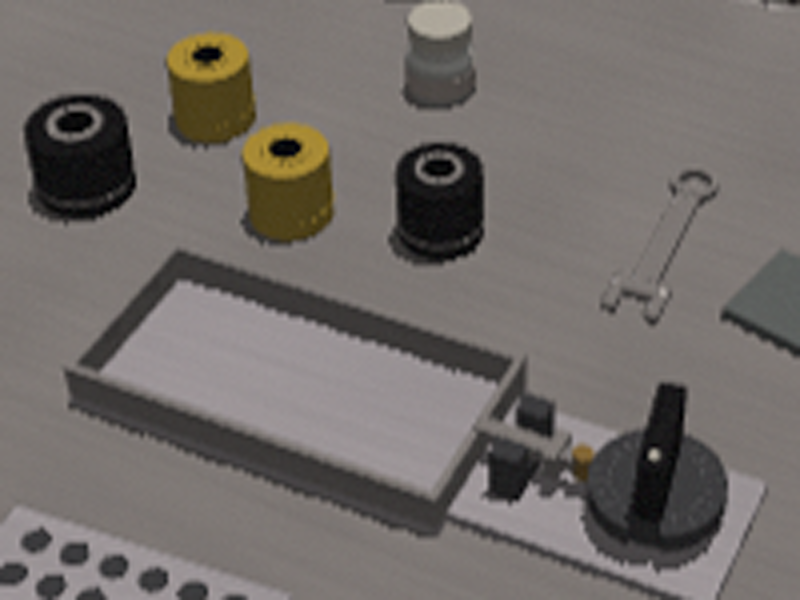

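View pics/b4.png

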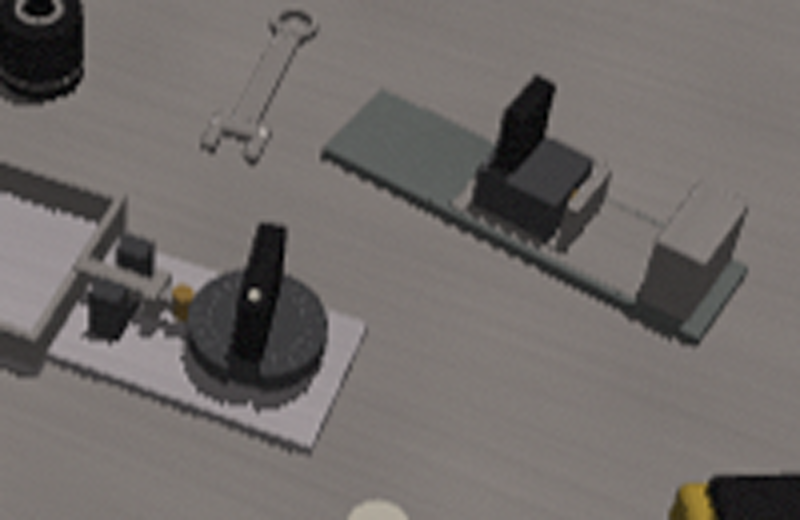

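```bash
python3 - <<'E'
from h import *
T=camera_model("top");S=camera_model("scene")
def t(x,y,ox,oy,z,n): 
    u,v=ox+x/4,oy+y/4; print(n,ray(T,u,v,z).round(4))
def s(x,y,ox,oy,z,n):
    print("  scene",n,ray(S,ox+x/4,oy+y/4,z).round(4))
t(117,237,330,170,.055,"A"); s(438,167,190,140,.055,"A")
t(512,123,330,170,.055,"B"); s(75,122,190,140,.055,"B")
# diameters: A top 
for a,b in(((68,237),(164,237)),((447,123),(565,123))): 
    p=ray(T,330+a[0]/4,170+a[1]/4,.055);q=ray(T,330+b[0]/4,170+b[1]/4,.055);print("d",np.linalg.norm(p-q))
t(477,418,160,130,.01,"bed -y +x");t(453,530,160,130,.01,"bed -y -x")
s(382,90,290,180,.01,"bed -y -x"); s(322,153,290,180,.01,"bed -y +x"); s(695,342,290,180,.01,"bed +y +x")
s(748,268,290,180,.01,"bed +y -x")
t(248,430,160,130,.09,"tab top l");t(290,430,160,130,.09,"tab top r")
s(541,80,290,180,.09,"tab -x corner");s(510,113,290,180,.09,"tab top +x")
t(112,348,160,130,.06,"fj +x face");t(96,452,160,130,.06,"fj -x face")
s(658,235,290,180,.06,"fj +x face")
t(435,142,160,130,.036,"cam");t(412,82,160,130,.082,"dot")
s(663,482,190,140,.036,"cam");s(655,455,190,140,.062,"dot")
s(180,252,190,140,.032,"tray a");s(525,360,190,140,.032,"tray b");s(72,372,190,140,.032,"tray c")
s(765,487,190,140,.008,"plate c")
for n,u,v in (("tr l-top",311,141),("r-top",405,139),("r-bot",408,185),("l-bot",311,188)): print(n,ray(T,u,v,.032).round(4))
E
```

```text
A [ 0.4586 -0.078   0.055 ]
  scene A [ 0.4586 -0.0761  0.055 ]
B [ 0.526  -0.3115  0.055 ]
  scene B [ 0.5265 -0.3084  0.055 ]
d 0.056103829969860596
d 0.06938526763805869
bed -y +x [0.4486 0.1136 0.01  ]
bed -y -x [0.381  0.1271 0.01  ]
  scene bed -y -x [0.3839 0.1326 0.01  ]
  scene bed -y +x [0.4551 0.1202 0.01  ]
  scene bed +y +x [0.5004 0.3619 0.01  ]
  scene bed +y -x [0.4311 0.3759 0.01  ]
tab top l [0.4372 0.235  0.09  ]
tab top r [0.4372 0.2112 0.09  ]
  scene tab -x corner [0.4201 0.2356 0.09  ]
  scene tab top +x [0.4553 0.2283 0.09  ]
fj +x face [0.4864 0.3234 0.06  ]
fj -x face [0.4258 0.3299 0.06  ]
  scene fj +x face [0.4802 0.3257 0.06  ]
cam [0.615  0.1392 0.036 ]
dot [0.6409 0.1476 0.082 ]
  scene cam [0.6177 0.1493 0.036 ]
  scene dot [0.6235 0.1456 0.062 ]
  scene tray a [ 0.5799 -0.1925  0.032 ]
  scene tray b [0.5658 0.0396 0.032 ]
  scene tray c [ 0.6938 -0.1891  0.032 ]
  scene plate c [0.5722 0.1938 0.008 ]
tr l-top [0.6776 0.0365 0.032 ]
r-top [ 0.6826 -0.1953  0.032 ]
r-bot [ 0.5675 -0.1994  0.032 ]
l-bot [0.56  0.036 0.032]
```

```bash
cat >> h.py <<'E'
from scipy.spatial.transform import Rotation as Ro
def toolR(s=None):
    s=s or state(); return Ro.from_euler("xyz",s["ee_rot"]).as_matrix()
def plan(x,y,z,jaw=None):
    s=state(); R=toolR(s); d=R.T@(np.array([x,y,z])-s["ee_pos"])
    print("t",round(s["clock"],2),"pos",s["ee_pos"].round(4),"F",s["contact_force"].round(1),"op",round(s["opening"],4),"j",s["joints"].round(2))
    a=np.arctan2(R[1,2],R[0,2]); print("jawdir",a.round(4),"x",R[:,0].round(3),"shift units",(d/.025).round(2))
    if jaw is not None:
        e=(a-jaw+np.pi/2)%np.pi-np.pi/2
        print("turn units(+ = cw)",(e/np.radians(5)).round(2))
        R2=R@Ro.from_euler("x",e).as_matrix(); print("shift units after turn",((R2.T@d0)/.025).round(2) if (d0:=np.array([x,y,z])-s["ee_pos"]) is not None else "")
E
python3 -c "
from h import *
plan(0.40,0.19,0.30,-0.19)"
```

```text
t 0.15 pos [ 0.2833 -0.5567  0.222 ] F [0.4 0.8 0.3] op 0.0882 j [ 1.03  0.41 -0.01  1.6   0.01  1.13 -0.08]
jawdir -1.0999 x [-0.001  0.001 -1.   ] shift units [ -3.09  17.71 -24.5 ]
turn units(+ = cw) -10.43
shift units after turn [-3.09 30.21 -1.06]
```

```bash
python3 -m inch '[-1,1,-1,-1,-1,1,-1,-1,-1,1,-1,-1,0,1,-1,-1,0,1,-1,-1]' 0
python3 -m inch '[0,1,-1,-1,0,1,-1,-1,0,1,-0.5,-1,0,1,0,-1,0,1,0,-1]'
python3 -m inch '[0,1,0,-0.4,0,1,0,0,0,1,0,0,0,1,0,0,0,1,0,0]'
python3 -c "
from h import *
plan(0.36,0.22,0.30,-0.19)"
```

```text
clock: 0.78
ee_pos: [0.3081, -0.382, 0.2978]
ee_rot: [-0.183, 1.57, -0.844]
contact_force: [0.4, 0.2, -0.6]
opening: 0.0877
clock: 1.4
ee_pos: [0.3154, -0.2378, 0.2977]
ee_rot: [0.059, 1.57, -0.163]
contact_force: [0.1, 0.2, 0.2]
opening: 0.0878
clock: 2.02
ee_pos: [0.3396, -0.1148, 0.2976]
ee_rot: [2.596, 1.571, 2.404]
contact_force: [-0.4, 0.4, 0.3]
opening: 0.0878
t 2.02 pos [ 0.3396 -0.1148  0.2976] F [-0.4  0.4  0.3] op 0.0878 j [ 0.71 -0.11 -0.46  2.03 -0.05  1.21  0.08]
jawdir -0.1918 x [-0.  0. -1.] shift units [-0.1  13.3  -1.75]
turn units(+ = cw) -0.02
shift units after turn [-0.1  13.3  -1.73]
```

```bash
cat >> h.py <<'E'
def shot(n):
    m=camera_model("wrist"); im=read_camera("wrist")[:,:,::-1].copy(); cv2.imwrite(f"pics/{n}.png",im); np.savez(f"pics/{n}.npz",**m)
    print("cam at",(-m["R"].T@m["t"]).round(3),"tcp",state()["ee_pos"].round(4)); return m,im
E
python3 -c "
from h import *
shot('w1')"
```

```text
cam at [ 0.353 -0.038  0.46 ] tcp [ 0.3402 -0.1119  0.2977]
```

View pics/w1.png

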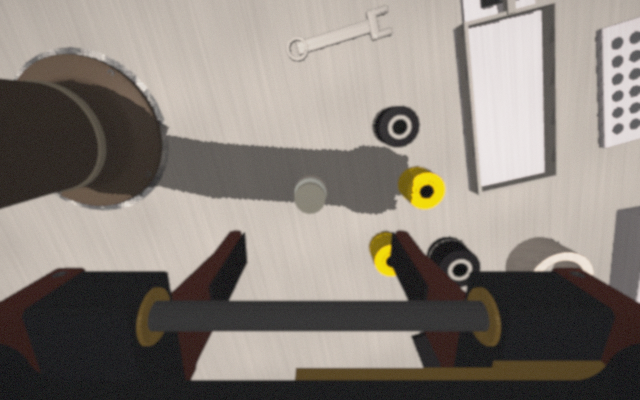

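```bash
python3 -c "
from h import *
m=np.load('pics/w1.npz')
print(ray(m,399,127,.055),ray(m,460,270,.055))
print(proj(m,[.4586,-.077,.055]))
plan(0.43,0.14,0.22,-0.19)"
```

```text
[ 0.45715924 -0.07437478  0.055     ] [ 0.52627822 -0.30850921  0.055     ]
[400.27886619 128.75322782]
t 2.08 pos [ 0.3402 -0.1119  0.2977] F [ 1.   2.2 -0.6] op 0.0883 j [ 0.7  -0.11 -0.46  2.03 -0.05  1.21  0.07]
jawdir -0.1889 x [ 0.     0.001 -1.   ] shift units [ 3.12 10.57  1.64]
turn units(+ = cw) 0.01
shift units after turn [ 3.12 10.57  1.62]
```

```bash
python3 -m inch '[0,1,0.3,0,0,1,0.3,0,0,1,0.3,0,0,1,0.3,0,0,1,0.4,0]' 
python3 -m inch '[0.6,1,0,0,0.6,1,0,0,0.6,1,0,0,0.6,1,0,0,0.7,1.0,0,0]' 
python3 -m inch '[0,0.5,0,0,0,0,0,0]' 
python3 -c "
from h import *
shot('w2')"
```

```text
clock: 2.7
ee_pos: [0.4028, -0.0, 0.2976]
ee_rot: [-2.689, 1.571, -2.881]
contact_force: [0.0, -0.2, -0.0]
opening: 0.0878
clock: 3.32
ee_pos: [0.4265, 0.1227, 0.2197]
ee_rot: [1.455, 1.57, 1.262]
contact_force: [-0.1, -0.3, -0.1]
opening: 0.0878
clock: 3.58
ee_pos: [0.4289, 0.1345, 0.2205]
ee_rot: [1.958, 1.57, 1.767]
contact_force: [-0.6, -0.2, -0.4]
opening: 0.0876
cam at [0.442 0.211 0.383] tcp [0.4289 0.1337 0.2206]
```

View pics/w2.png

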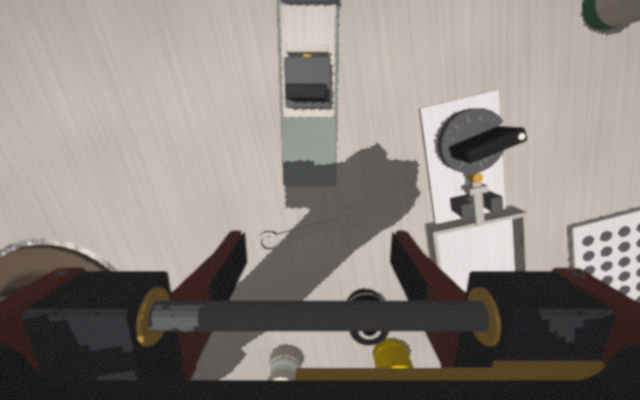

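```bash
python3 -m inch '[0.5,1,0,0,0.5,1,0,0,0,0.6,0,0,0,0,0,0,0,0,0,0]' 
python3 -c "
from h import *
m,im=shot('w3')
cv2.imwrite('pics/w3z.png',cv2.resize(im[0:260,200:560],None,fx=2.2,fy=2.2,interpolation=cv2.INTER_CUBIC))"
```

```text
clock: 4.25
ee_pos: [0.4415, 0.1965, 0.1956]
ee_rot: [-0.613, 1.57, -0.807]
contact_force: [-0.8, 0.1, -0.1]
opening: 0.0875
cam at [0.455 0.273 0.358] tcp [0.4415 0.1964 0.1956]
```

View pics/w3z.png

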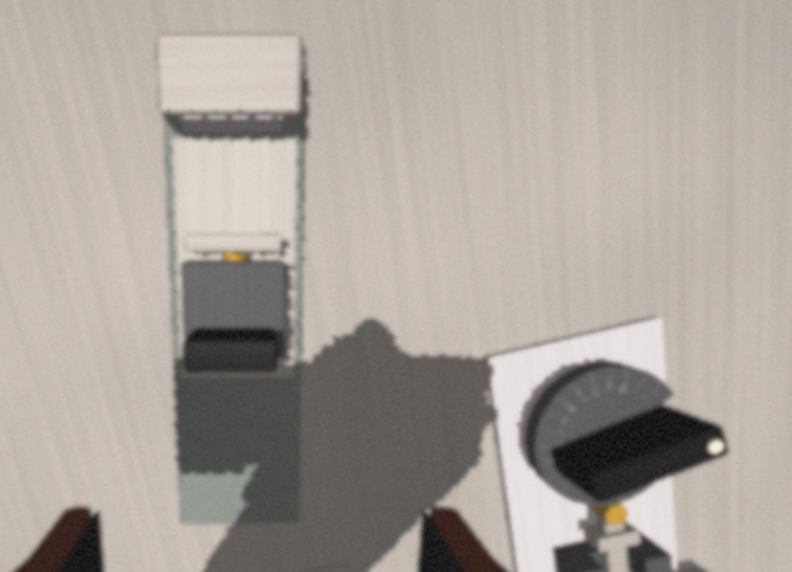

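```bash
cat >> h.py <<'E'
def cz(m,x,y,z,s,ox,oy=0): return ray(m,(x+.5)/s-.5+ox,(y+.5)/s-.5+oy,z)[:2]
E
python3 -c "
from h import *
m=np.load('pics/w3.npz')
f=lambda x,y,z:cz(m,x,y,z,2.2,200)
c=[f(160,36,.06),f(300,36,.06),f(300,110,.06),f(162,112,.06)]
print('fj',np.round(c,4), np.linalg.norm(c[0]-c[1]),np.linalg.norm(c[2]-c[1]))
print('face mid',(c[2]+c[3])/2)
a=[f(185,235,.045),f(282,235,.045)];print('anvil',np.round(a,4),np.linalg.norm(a[0]-a[1]),(a[0]+a[1])/2)
t=[f(187,372,.09),f(277,370,.09)];print('tab back',np.round(t,4),np.linalg.norm(t[0]-t[1]),(t[0]+t[1])/2)
b=[f(180,522,.01),f(298,522,.01)];print('bed',np.round(b,4),np.linalg.norm(b[0]-b[1]),(b[0]+b[1])/2)
print('cam top',f(603,432,.036))
print('dot',f(716,447,.062))
"
```

```text
fj [[0.4308 0.3646]
 [0.4871 0.3537]
 [0.4823 0.3267]
 [0.425  0.3371]] 0.05733856564571325 0.0274222150379511
face mid [0.45368433 0.33187096]
anvil [[0.4219 0.2877]
 [0.4663 0.2791]] 0.04521532892259763 [0.44412037 0.28338239]
tab back [[0.4151 0.2316]
 [0.4527 0.2251]] 0.038123406721242134 [0.43389928 0.22835576]
bed [[0.3793 0.1329]
 [0.4476 0.1195]] 0.06953802358155717 [0.41345519 0.12619885]
cam top [0.61359714 0.15067828]
dot [0.65417517 0.14247866]
```

```bash
python3 -c "
from h import *
plan(0.4348,0.2354,0.055,-0.193)"
```

```text
t 4.3 pos [0.4415 0.1964 0.1956] F [ 0.2  0.1 -0. ] op 0.0875 j [ 0.16  0.3  -0.81  1.92  0.25  1.02 -0.95]
jawdir -0.1936 x [ 0.001 -0.001 -1.   ] shift units [ 5.62  1.48 -0.57]
turn units(+ = cw) -0.01
shift units after turn [ 5.62  1.48 -0.57]
```

```bash
python3 -m inch '[0,0.75,-0.3,0,0,0.75,-0.3,0,1,0,0,0,1,0,0,0,1,0,0,0]' 
python3 -m inch '[1,0,0,0,0.8,0,0,0,0.6,0,0,0,0.2,0,0,0,0,0,0,0]' 
python3 -c "
from h import *
plan(0.4348,0.2354,0.055,-0.193)"
```

```text
clock: 4.92
ee_pos: [0.4341, 0.2361, 0.1198]
ee_rot: [-0.279, 1.57, -0.472]
contact_force: [0.2, -0.1, -0.0]
opening: 0.0874
clock: 5.55
ee_pos: [0.4339, 0.237, 0.0553]
ee_rot: [0.125, 1.571, -0.067]
contact_force: [-0.8, -0.1, 0.8]
opening: 0.0879
t 5.55 pos [0.4339 0.237  0.0553] F [-0.8 -0.1  0.8] op 0.0879 j [-0.05  0.51 -0.7   2.03  0.48  0.76 -1.23]
jawdir -0.1926 x [ 0. -0. -1.] shift units [ 0.01 -0.06  0.05]
turn units(+ = cw) 0.0
shift units after turn [ 0.01 -0.06  0.05]
```

Close on the tab, then pull back ~42 mm.

```bash
python3 -m inch '[0,0,0,0,0,0,0,0,0,0,0,0,0,0,0,0,0,0,0,0]' 1
python3 -m inch '[0,-0.3,0,0,0,-0.35,0,0,0,-0.35,0,0,0,-0.35,0,0,0,-0.35,0,0]' 

```

```text
clock: 6.18
ee_pos: [0.4355, 0.2368, 0.0553]
ee_rot: [0.297, 1.568, 0.104]
contact_force: [15.3, -1.3, -10.4]
opening: 0.0413
clock: 6.8
ee_pos: [0.4286, 0.197, 0.0554]
ee_rot: [0.955, 1.564, 0.763]
contact_force: [12.8, 7.5, -14.5]
opening: 0.0399
```

```bash
python3 -m inch '[0,-0.2,0.06,0,0,0,0.03,0,0,0,0,0]' 
python3 -m inch '[0,0,0,0,0,0,0,0]' 0
python3 -m inch '[0,0,0,0,-1,0,0,0,-1,0,0,0,-1,0,0,0,-1,0,0,0]' 
python3 -c "
from h import *
plan(0.458,-0.075,0.20,-0.193)"
```

```text
clock: 7.18
ee_pos: [0.4276, 0.1913, 0.0553]
ee_rot: [1.118, 1.568, 0.926]
contact_force: [3.6, 4.3, -5.9]
opening: 0.0399
clock: 7.42
ee_pos: [0.4264, 0.1895, 0.055]
ee_rot: [-1.995, 1.57, -2.188]
contact_force: [0.1, 0.6, 0.7]
opening: 0.0562
clock: 8.05
ee_pos: [0.4265, 0.1898, 0.1559]
ee_rot: [-1.962, 1.57, -2.154]
contact_force: [0.3, 0.7, -0.5]
opening: 0.0878
t 8.05 pos [0.4265 0.1898 0.1559] F [ 0.3  0.7 -0.5] op 0.0878 j [ 0.16  0.33 -0.81  2.    0.29  0.93 -1.  ]
jawdir -0.1924 x [-0. -0. -1.] shift units [ -1.76 -10.16   3.26]
turn units(+ = cw) 0.01
shift units after turn [ -1.76 -10.16   3.27]
```

```bash
python3 -m inch '[-0.4,-1,0.3,0,0,-1,0.3,0,0,-1,0.3,0,0,-1,0.3,0,0,-1,0.3,0]' 
python3 -m inch '[0,-1,0.3,0,0,-1,0.3,0,0,-1,0.3,0,0,-1,0.3,0,0,-1,0.5,0]' 
python3 -m inch '[0,-1,0,0,0,-1,0,0,0,-0.5,0,0,0,0,0,0]' 
python3 -c "
from h import *
shot('w4')
plan(0.458,-0.075,0.027,-0.193)"
```

```text
clock: 8.68
ee_pos: [0.4395, 0.0592, 0.1652]
ee_rot: [-1.603, 1.57, -1.796]
contact_force: [-0.5, -0.1, -0.7]
opening: 0.088
clock: 9.3
ee_pos: [0.4571, -0.0716, 0.1652]
ee_rot: [-2.071, 1.57, -2.263]
contact_force: [-0.1, -0.5, 0.4]
opening: 0.0879
clock: 9.8
ee_pos: [0.4453, -0.1324, 0.1651]
ee_rot: [-2.83, 1.571, -3.024]
contact_force: [0.1, 0.5, -0.3]
opening: 0.0877
cam at [ 0.459 -0.056  0.328] tcp [ 0.4456 -0.1315  0.1652]
t 9.85 pos [ 0.4456 -0.1315  0.1652] F [-0.   0.2 -1.2] op 0.0876 j [ 0.77  0.28 -0.68  2.    0.22  0.93 -0.22]
jawdir -0.1927 x [ 0.  0. -1.] shift units [5.53 2.31 0.05]
turn units(+ = cw) 0.0
shift units after turn [5.53 2.31 0.05]
```

View pics/w4.png

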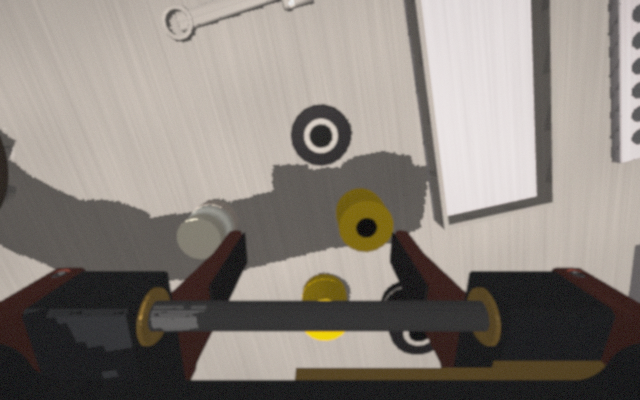

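```bash
python3 -c "
from h import *
m=np.load('pics/w4.npz')
p=ray(m,321,135,.055);print(p, np.linalg.norm(ray(m,292,135,.055)-ray(m,352,135,.055)))
plan(p[0],p[1],0.027,-0.193)"
```

```text
[ 0.45789805 -0.07372527  0.055     ] 0.05502499555883617
t 9.85 pos [ 0.4456 -0.1315  0.1652] F [-0.   0.2 -1.2] op 0.0876 j [ 0.77  0.28 -0.68  2.    0.22  0.93 -0.22]
jawdir -0.1927 x [ 0.  0. -1.] shift units [5.53 2.36 0.04]
turn units(+ = cw) 0.0
shift units after turn [5.53 2.36 0.04]
```

```bash
python3 -m inch '[0,1,0,0,0,1,0.04,0,0,0.35,0,0,1,0,0,0,1,0,0,0]' 
python3 -m inch '[1,0,0,0,1,0,0,0,1,0,0,0,0.4,0,0,0,0.1,0,0,0]' 
python3 -c "
from h import *
plan(.4579,-.0737,0.027,-0.193)"
python3 -m inch '[0,0,0,0,0,0,0,0,0,0,0,0,0,0,0,0]' 1
```

```text
clock: 10.48
ee_pos: [0.458, -0.0744, 0.1148]
ee_rot: [-0.388, 1.57, -0.58]
contact_force: [-0.6, 0.3, -0.6]
opening: 0.088
clock: 11.1
ee_pos: [0.4577, -0.0744, 0.0274]
ee_rot: [3.112, 1.57, 2.92]
contact_force: [-0.1, -1.0, -0.8]
opening: 0.0878
t 11.1 pos [ 0.4577 -0.0744  0.0274] F [-0.1 -1.  -0.8] op 0.0878 j [ 0.53  0.5  -0.58  2.12  0.45  0.64 -0.56]
jawdir -0.192 x [-0.001  0.    -1.   ] shift units [0.02 0.03 0.  ]
turn units(+ = cw) 0.01
shift units after turn [0.02 0.03 0.  ]
clock: 11.6
ee_pos: [0.4582, -0.0747, 0.0281]
ee_rot: [-0.094, 1.57, -0.286]
contact_force: [1.2, 0.0, 3.5]
opening: 0.0554
```

```bash
python3 -m inch '[-0.4,0,0,0,-1,0,0,0,-1,0,0,0,-1,0,0,0,-0.9,0,0,0]' 
python3 -c "
from h import *
plan(.4489,.3024,0.135,-0.193)"
```

```text
clock: 12.22
ee_pos: [0.4572, -0.0744, 0.1362]
ee_rot: [-3.082, 1.57, 3.009]
contact_force: [-0.4, 0.3, -3.0]
opening: 0.0554
t 12.22 pos [ 0.4572 -0.0744  0.1362] F [-0.4  0.3 -3. ] op 0.0554 j [ 0.65  0.32 -0.7   2.04  0.27  0.87 -0.4 ]
jawdir -0.1922 x [-0.001  0.    -1.   ] shift units [ 0.05 14.73 -3.21]
turn units(+ = cw) 0.01
shift units after turn [ 0.05 14.73 -3.22]
```

```bash
python3 -m inch '[0,1,-0.2,0,0,1,-0.2,0,0,1,-0.2,0,0,1,-0.2,0,0,1,-0.2,0]' 
python3 -m inch '[0,1,-0.2,0,0,1,-0.2,0,0,1,-0.2,0,0,1,-0.2,0,0,1,-0.2,0]' 
python3 -m inch '[0,1,-0.2,0,0,1,-0.2,0,0,1,-0.2,0,0,1,-0.2,0,0,0.7,-0.2,0]' 
python3 -m inch '[0,0,0,0,0,0,0,0]' 
python3 -c "
from h import *
plan(.4489,.3024,0.037,-0.193); shot('w5')"
```

```text
clock: 12.85
ee_pos: [0.4565, 0.0537, 0.1354]
ee_rot: [-2.662, 1.57, -2.855]
contact_force: [0.9, -0.1, -3.4]
opening: 0.0552
clock: 13.48
ee_pos: [0.4559, 0.1809, 0.1353]
ee_rot: [-2.416, 1.57, -2.609]
contact_force: [-0.2, -0.8, -3.5]
opening: 0.0554
clock: 14.1
ee_pos: [0.4539, 0.3014, 0.1352]
ee_rot: [-2.783, 1.57, -2.975]
contact_force: [-0.7, 0.1, -4.6]
opening: 0.0554
clock: 14.35
ee_pos: [0.4544, 0.2993, 0.1349]
ee_rot: [-1.692, 1.569, -1.885]
contact_force: [0.8, -0.5, -4.1]
opening: 0.0558
t 14.35 pos [0.4544 0.2993 0.1349] F [ 0.8 -0.5 -4.1] op 0.0558 j [-0.1   0.48 -0.75  1.85  0.39  0.97 -1.21]
jawdir -0.1929 x [-0.    -0.001 -1.   ] shift units [ 3.92  0.08 -0.24]
turn units(+ = cw) 0.0
shift units after turn [ 3.92  0.08 -0.24]
cam at [0.468 0.376 0.297] tcp [0.4546 0.2991 0.135 ]
```

View pics/w5.png

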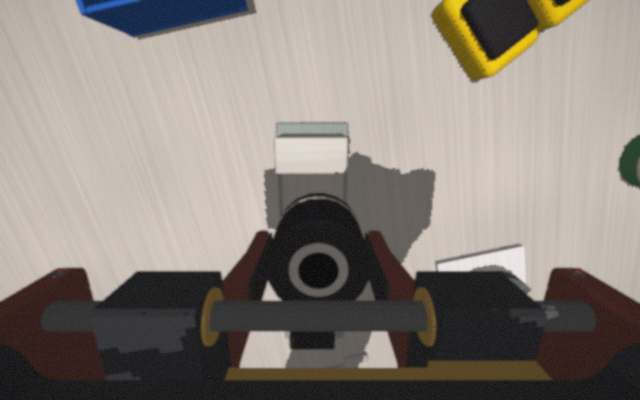

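```bash
python3 -c "
from h import *
m=np.load('pics/w5.npz')
a=ray(m,276,173.5,.06);b=ray(m,348,172.5,.06);print(a,b,np.linalg.norm(a-b),(a+b)/2)
print(ray(m,319.5,270,.163))
"
```

```text
[0.42454993 0.33670496 0.06      ] [0.48327359 0.32614875 0.06      ] 0.05966491217344189 [0.45391176 0.33142685 0.06      ]
[0.45375344 0.30002086 0.163     ]
```

```bash
python3 -m inch '[0,0.03,-0.24,0,1,0,0,0,1,0,0,0,1,0,0,0,0.4,0,0,0]' 
python3 -m inch '[0.3,0,0,0,0.1,0,0,0,0,0,0,0]'
python3 -c "
from h import *
plan(.4489,.3024,0.0378,-0.193)"
```

```text
clock: 15.02
ee_pos: [0.448, 0.3015, 0.049]
ee_rot: [-2.297, 1.569, -2.49]
contact_force: [0.5, -0.3, -4.5]
opening: 0.0553
clock: 15.4
ee_pos: [0.449, 0.3026, 0.0406]
ee_rot: [0.677, 1.57, 0.484]
contact_force: [-0.1, -0.2, -3.5]
opening: 0.0556
t 15.4 pos [0.449  0.3026 0.0406] F [-0.1 -0.2 -3.5] op 0.0556 j [-0.18  0.6  -0.67  1.93  0.51  0.79 -1.33]
jawdir -0.1925 x [ 0.001  0.    -1.   ] shift units [ 0.11 -0.01 -0.  ]
turn units(+ = cw) 0.01
shift units after turn [ 0.11 -0.01 -0.  ]
```

```bash
python3 -m inch '[0.1,0,0,0,0,0,0,0]'; python3 -m inch '[0,0,0,0,0,0,0,0,0,0,0,0]' 0
python3 -m inch '[-1,0,0,0,-1,0,0,0,-1,0,0,0,0,-1,0,0,0,-1,0,0]'
python3 -m inch '[0,-1,0,0,0,-1,0,0,0,0,0,0]'
python3 -c "
from h import *
m,im=shot('w6')
cv2.imwrite('pics/w6z.png',cv2.resize(im[60:360,200:480],None,fx=2,fy=2,interpolation=cv2.INTER_CUBIC))
plan(.4489,.3024,0.0378,-0.193)"
```

```text
clock: 15.65
ee_pos: [0.4492, 0.3028, 0.0381]
ee_rot: [0.692, 1.57, 0.499]
contact_force: [0.9, 0.5, -0.9]
opening: 0.0556
clock: 16.02
ee_pos: [0.4487, 0.3025, 0.0377]
ee_rot: [0.618, 1.571, 0.425]
contact_force: [0.0, -0.0, 0.7]
opening: 0.0824
clock: 16.65
ee_pos: [0.439, 0.2531, 0.113]
ee_rot: [0.584, 1.57, 0.392]
contact_force: [0.1, -0.1, -0.4]
opening: 0.088
clock: 17.02
ee_pos: [0.4295, 0.2025, 0.1126]
ee_rot: [-1.404, 1.569, -1.599]
contact_force: [1.2, 0.7, -0.7]
opening: 0.0877
cam at [0.443 0.279 0.275] tcp [0.4299 0.2039 0.1129]
t 17.07 pos [0.4299 0.2039 0.1129] F [0.5 0.2 0.3] op 0.0877 j [ 0.08  0.4  -0.76  2.03  0.37  0.85 -1.09]
jawdir -0.1938 x [ 0.001 -0.    -1.   ] shift units [ 3.    4.01 -0.01]
turn units(+ = cw) -0.01
shift units after turn [ 3.    4.01 -0.01]
```

View pics/w6z.png

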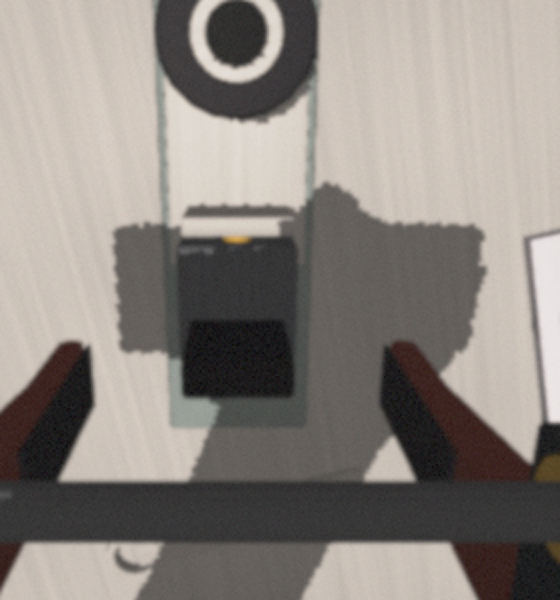

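```bash
python3 -c "
from h import *
m=np.load('pics/w6.npz')
f=lambda x,y,z:cz(m,x,y,z,2,200,60)
d=np.array([.1919,.9814])
t=[f(183,397,.09),f(294,397,.09)];c=(t[0]+t[1])/2;print('tab back',c,np.linalg.norm(t[0]-t[1]),'ctr',c+.007*d)
a=[f(185,216,.045),f(294,216,.045)];c2=(a[0]+a[1])/2;print('anvil',c2,np.linalg.norm(a[0]-a[1]),'->tab ctr',c2-.05*d)
s=f(237,32,.065);print('sleeve',s)
F=np.array([.4539,.3314]);print('sleeve->face',(F-s)@d,'gap',(F-c2)@d)
p=c+.007*d;plan(p[0],p[1],.055,-.193)
"
```

```text
tab back [0.42491246 0.18367856] 0.039149206329840654 ctr [0.42625576 0.19054836]
anvil [0.43626457 0.23896738] 0.04353611032576139 ->tab ctr [0.42666957 0.18989738]
sleeve [0.4479225  0.30360416]
sleeve->face 0.028425923710626896 gap 0.09409760932673424
t 17.07 pos [0.4299 0.2039 0.1129] F [0.5 0.2 0.3] op 0.0877 j [ 0.08  0.4  -0.76  2.03  0.37  0.85 -1.09]
jawdir -0.1938 x [ 0.001 -0.    -1.   ] shift units [ 2.31 -0.55 -0.04]
turn units(+ = cw) -0.01
shift units after turn [ 2.31 -0.55 -0.04]
```

```bash
python3 -m inch '[0.3,-0.55,0,0,1,0,0,0,0.7,0,0,0,0.3,0,0,0,0,0,0,0]'
python3 -m inch '[0,0,0,0,0,0,0,0,0,0,0,0,0,0,0,0]' 1
python3 -c "
from h import *
plan(.4265,.1902,.055,-.193)
"
```

```text
clock: 17.7
ee_pos: [0.4266, 0.1911, 0.0547]
ee_rot: [-2.899, 1.57, -3.09]
contact_force: [0.7, -0.4, 0.4]
opening: 0.0877
clock: 18.2
ee_pos: [0.4271, 0.1907, 0.0553]
ee_rot: [0.163, 1.57, -0.03]
contact_force: [-0.1, 0.1, -0.2]
opening: 0.0515
t 18.2 pos [0.4271 0.1907 0.0553] F [-0.1  0.1 -0.2] op 0.0515 j [ 0.04  0.48 -0.7   2.09  0.46  0.73 -1.15]
jawdir -0.1926 x [ 0. -0. -1.] shift units [ 0.01 -0.03 -0.02]
turn units(+ = cw) 0.0
shift units after turn [ 0.01 -0.03 -0.02]
```

```bash
python3 -m inch '[0,0,0,0,0,0,0,0]' 1
python3 -m inch '[0,0.3,0,0,0,0.3,0,0,0,0.3,0,0,0,0.3,0,0,0,0,0,0]'
python3 -c "
from h import *
plan(.4265,.1902,.055,-.193)
"
```

```text
clock: 18.45
ee_pos: [0.4275, 0.1907, 0.0552]
ee_rot: [0.295, 1.57, 0.102]
contact_force: [2.4, -1.3, -0.8]
opening: 0.04
clock: 19.08
ee_pos: [0.433, 0.2192, 0.0552]
ee_rot: [-1.364, 1.569, -1.558]
contact_force: [1.4, -4.3, 3.9]
opening: 0.0395
t 19.07 pos [0.433  0.2192 0.0552] F [ 1.4 -4.3  3.9] op 0.0395 j [-0.02  0.5  -0.69  2.05  0.47  0.75 -1.2 ]
jawdir -0.1931 x [ 0.    -0.002 -1.   ] shift units [ 0.01 -1.19 -0.03]
turn units(+ = cw) -0.0
shift units after turn [ 0.01 -1.19 -0.03]
```

```bash
python3 -m inch '[0,0.15,0,0,0,0.15,0,0,0,0,0,0]'
python3 -c "
from h import *
plan(.4351,.2335,.055,-.193)
m,im=shot('w7')
cv2.imwrite('pics/w7z.png',cv2.resize(im[0:300,200:480],None,fx=2,fy=2,interpolation=cv2.INTER_CUBIC))
"
```

```text
clock: 19.45
ee_pos: [0.4343, 0.2261, 0.0552]
ee_rot: [-1.456, 1.568, -1.65]
contact_force: [0.1, -5.8, 5.8]
opening: 0.0399
t 19.45 pos [0.4343 0.2261 0.0552] F [ 0.1 -5.8  5.8] op 0.0399 j [-0.03  0.51 -0.69  2.04  0.47  0.75 -1.21]
jawdir -0.1933 x [-0.    -0.003 -1.   ] shift units [ 0.01  0.3  -0.02]
turn units(+ = cw) -0.0
shift units after turn [ 0.01  0.3  -0.02]
cam at [0.448 0.303 0.218] tcp [0.4343 0.226  0.0552]
```

View pics/w7z.png

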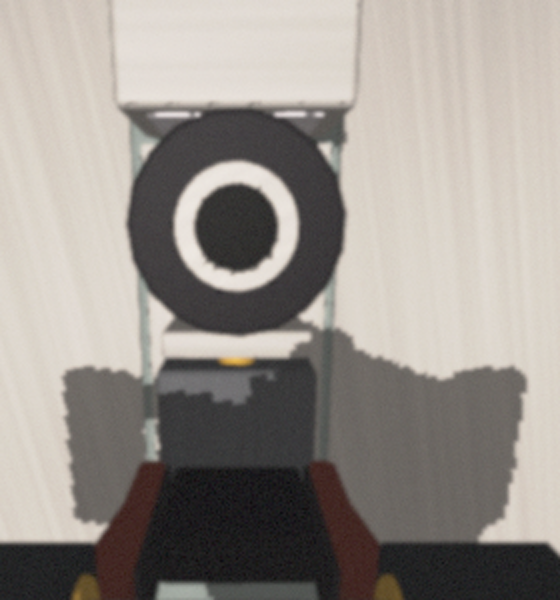

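```bash
python3 -m inch '[0,0.1,0,0,0,0.1,0,0,0,0,0,0]'
python3 -m inch '[0,0.1,0,0,0,0,0,0,0,0,0,0]'
python3 -c "
from h import *
plan(.4351,.2335,.055,-.193)
m,im=shot('w8')
cv2.imwrite('pics/w8z.png',cv2.resize(im[0:300,200:480],None,fx=2,fy=2,interpolation=cv2.INTER_CUBIC))
"
```

```text
clock: 19.88
ee_pos: [0.4351, 0.2301, 0.0552]
ee_rot: [-1.52, 1.566, -1.713]
contact_force: [-0.7, -9.4, 8.3]
opening: 0.0401
clock: 20.25
ee_pos: [0.4355, 0.2321, 0.0552]
ee_rot: [-1.536, 1.566, -1.73]
contact_force: [-0.9, -9.3, 9.6]
opening: 0.0399
t 20.25 pos [0.4355 0.2321 0.0552] F [-0.9 -9.3  9.6] op 0.0399 j [-0.04  0.51 -0.69  2.03  0.47  0.76 -1.22]
jawdir -0.194 x [-0.001 -0.005 -1.   ] shift units [ 0.01  0.05 -0.02]
turn units(+ = cw) -0.01
shift units after turn [ 0.01  0.05 -0.02]
cam at [0.449 0.31  0.217] tcp [0.4354 0.2321 0.0552]
```

View pics/w8z.png

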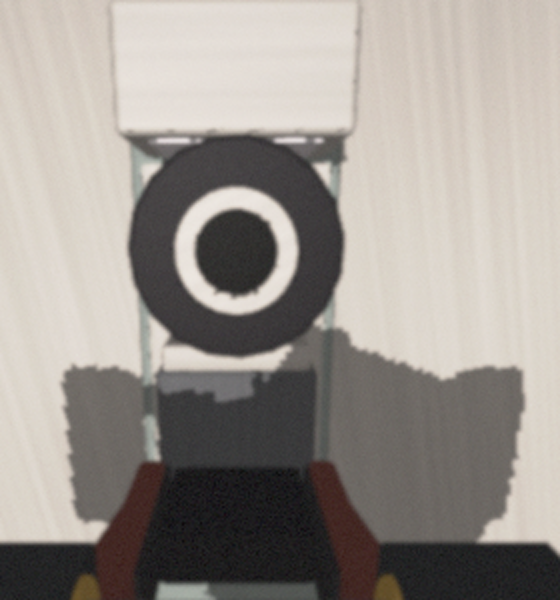

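```bash
python3 -m inch '[0,0.1,0,0,0,0,0,0,0,0,0,0]'
python3 -c "
from h import *
plan(.4351,.2335,.055,-.193)
m,im=shot('w9')
cv2.imwrite('pics/w9z.png',cv2.resize(im[0:300,200:480],None,fx=2,fy=2,interpolation=cv2.INTER_CUBIC))
"
```

```text
clock: 20.68
ee_pos: [0.4359, 0.2341, 0.0552]
ee_rot: [-1.561, 1.565, -1.755]
contact_force: [-0.9, -11.0, 11.6]
opening: 0.04
t 20.68 pos [0.4359 0.2341 0.0552] F [ -0.9 -11.   11.6] op 0.04 j [-0.05  0.51 -0.69  2.03  0.48  0.76 -1.22]
jawdir -0.1942 x [-0.001 -0.006 -1.   ] shift units [ 0.01 -0.03 -0.02]
turn units(+ = cw) -0.01
shift units after turn [ 0.01 -0.03 -0.02]
cam at [0.449 0.312 0.217] tcp [0.4358 0.2341 0.0552]
```

View pics/w9z.png

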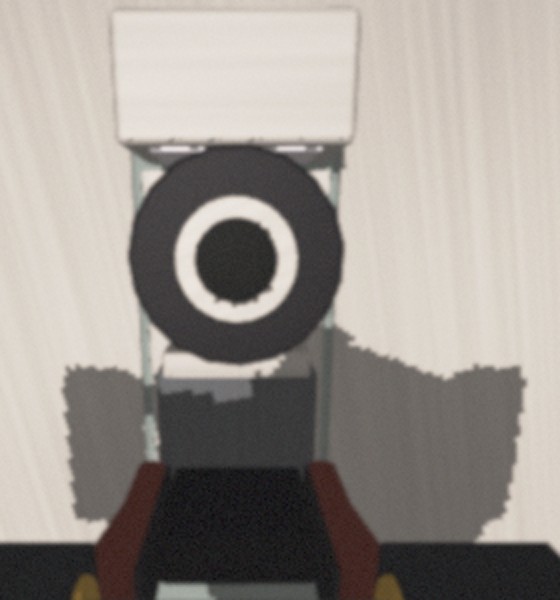

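```bash
python3 -m inch '[0,0.02,0,0,0,0,0,0,0,0,0,0,0,0,0,0,0,0,0,0]'
python3 -m inch '[0,-0.3,0,0,0,-0.4,0,0,0,-0.4,0,0,0,-0.4,0,0,0,-0.4,0,0]'
python3 -m inch '[0,0,0,0,0,0,0,0]'
python3 -m inch '[0,0,0,0,0,0,0,0,-1,0,0,0,-1,0,0,0,-1,0,0,0]' 0
python3 -c "
from h import *
plan(.4351,.2335,.055,-.193)
m,im=shot('w10')
"
```

```text
clock: 21.35
ee_pos: [0.4359, 0.2342, 0.0552]
ee_rot: [-1.57, 1.564, -1.764]
contact_force: [-2.5, -11.3, 12.3]
opening: 0.0396
clock: 21.98
ee_pos: [0.4281, 0.1936, 0.0553]
ee_rot: [1.314, 1.566, 1.123]
contact_force: [6.7, 7.1, -9.1]
opening: 0.0396
clock: 22.22
ee_pos: [0.4278, 0.1921, 0.0552]
ee_rot: [1.127, 1.569, 0.935]
contact_force: [4.8, 1.4, -4.9]
opening: 0.0397
clock: 22.85
ee_pos: [0.4265, 0.1912, 0.1308]
ee_rot: [-2.501, 1.57, -2.693]
contact_force: [0.6, -0.1, -0.5]
opening: 0.0854
t 22.85 pos [0.4265 0.1912 0.1308] F [ 0.6 -0.1 -0.5] op 0.0854 j [ 0.13  0.36 -0.79  2.03  0.33  0.88 -1.03]
jawdir -0.1921 x [-0.001 -0.    -1.   ] shift units [3.03 1.73 0.02]
turn units(+ = cw) 0.01
shift units after turn [3.03 1.73 0.02]
cam at [0.44  0.268 0.293] tcp [0.4278 0.1921 0.1335]
```

View pics/w10.png

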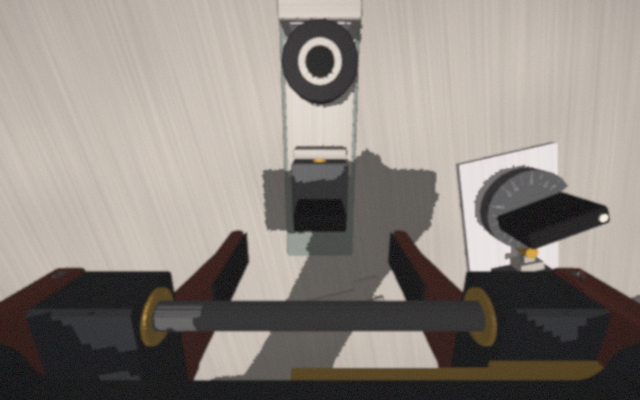

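```bash
python3 -c "
from h import *
m=np.load('pics/w10.npz')
p=ray(m,320,61.5,.065);print(p)
plan(p[0],p[1],.0375,-.193)
"
```

```text
[0.44796716 0.30355115 0.065     ]
t 22.9 pos [0.4278 0.1921 0.1335] F [0.8 0.4 2. ] op 0.087 j [ 0.13  0.36 -0.79  2.03  0.33  0.88 -1.03]
jawdir -0.1918 x [ 0.003  0.001 -1.   ] shift units [ 3.85  4.52 -0.07]
turn units(+ = cw) 0.01
shift units after turn [ 3.85  4.52 -0.07]
```

```bash
python3 -m inch '[0,1,0,0,0,1,0,0,0,1,0,0,0,1,0,0,0,0.5,0,0]'
python3 -m inch '[1,0,0,0,1,0,0,0,1,0,0,0,0,0,0,0]'
python3 -c "
from h import *
plan(.448,.3033,.0375,-.193)
"
```

```text
clock: 23.52
ee_pos: [0.4481, 0.3028, 0.1298]
ee_rot: [-3.04, 1.57, 3.052]
contact_force: [-0.4, -0.8, -0.2]
opening: 0.0875
clock: 24.02
ee_pos: [0.4473, 0.3003, 0.0535]
ee_rot: [-2.304, 1.567, -2.496]
contact_force: [-0.4, -0.2, 1.0]
opening: 0.0875
t 24.02 pos [0.4473 0.3003 0.0535] F [-0.4 -0.2  1. ] op 0.0875 j [-0.16  0.58 -0.69  1.93  0.5   0.82 -1.31]
jawdir -0.1923 x [-0.003 -0.002 -1.   ] shift units [0.64 0.12 0.01]
turn units(+ = cw) 0.01
shift units after turn [0.64 0.12 0.01]
```

```bash
python3 -m inch '[0.6,0.1,0,0,0.05,0,0,0,0,0,0,0]'
python3 -m inch '[0,0,0,0,0,0,0,0,0,0,0,0,0,0,0,0]' 1
python3 -m inch '[-0.4,0,0,0,-1,0,0,0,-1,0,0,0,-1,0,0,0,-0.7,0,0,0]'

```

```text
clock: 24.4
ee_pos: [0.4492, 0.3043, 0.0392]
ee_rot: [0.602, 1.57, 0.409]
contact_force: [0.1, 0.2, -0.9]
opening: 0.0878
clock: 24.9
ee_pos: [0.4491, 0.3041, 0.039]
ee_rot: [0.039, 1.571, -0.153]
contact_force: [-0.2, 0.2, 0.4]
opening: 0.0555
clock: 25.52
ee_pos: [0.449, 0.3042, 0.1427]
ee_rot: [0.628, 1.57, 0.436]
contact_force: [0.3, 0.7, -4.5]
opening: 0.0555
```

```bash
python3 -c "
from h import *
plan(.621,-.128,.142,-.193)
"
```

```text
t 25.52 pos [0.449  0.3042 0.1427] F [ 0.3  0.7 -4.5] op 0.0555 j [-0.1   0.47 -0.77  1.85  0.39  0.98 -1.22]
jawdir -0.1923 x [ 0.  0. -1.] shift units [  0.03 -15.65  10.06]
turn units(+ = cw) 0.01
shift units after turn [  0.03 -15.65  10.07]
```

```bash
python3 -m inch '[0,-1,0.7,0,0,-1,0.7,0,0,-1,0.7,0,0,-1,0.7,0,0,-1,0.7,0]'
python3 -m inch '[0,-1,0.7,0,0,-1,0.7,0,0,-1,0.7,0,0,-1,0.7,0,0,-1,0.7,0]'
python3 -m inch '[0,-1,0.6,0,0,-1,0.6,0,0,-1,0.6,0,0,-1,0.6,0,0,-1,0.6,0]'
python3 -m inch '[0,-0.6,0,0,0,0,0,0,0,0,0,0]'
python3 -c "
from h import *
shot('w11'); plan(.621,-.128,.142,-.193)
"
```

```text
clock: 26.15
ee_pos: [0.511, 0.1636, 0.1414]
ee_rot: [-2.52, 1.57, -2.713]
contact_force: [0.3, 1.3, -3.2]
opening: 0.0555
clock: 26.78
ee_pos: [0.5729, 0.0243, 0.1413]
ee_rot: [-2.907, 1.57, -3.099]
contact_force: [-0.1, -0.6, -4.0]
opening: 0.0555
clock: 27.4
ee_pos: [0.6225, -0.1126, 0.1412]
ee_rot: [3.018, 1.57, 2.825]
contact_force: [-0.1, 0.3, -3.6]
opening: 0.0553
clock: 27.78
ee_pos: [0.6195, -0.1249, 0.1416]
ee_rot: [1.851, 1.57, 1.66]
contact_force: [0.1, 0.5, -4.0]
opening: 0.0556
cam at [ 0.633 -0.048  0.304] tcp [ 0.6196 -0.1247  0.1416]
t 27.82 pos [ 0.6196 -0.1247  0.1416] F [-0.1  0.2 -4.2] op 0.0555 j [ 0.58  0.59 -0.66  1.63  0.4   1.06 -0.39]
jawdir -0.1905 x [ 0.     0.001 -1.   ] shift units [-0.01 -0.12  0.08]
turn units(+ = cw) 0.03
shift units after turn [-0.01 -0.12  0.08]
```

View pics/w11.png

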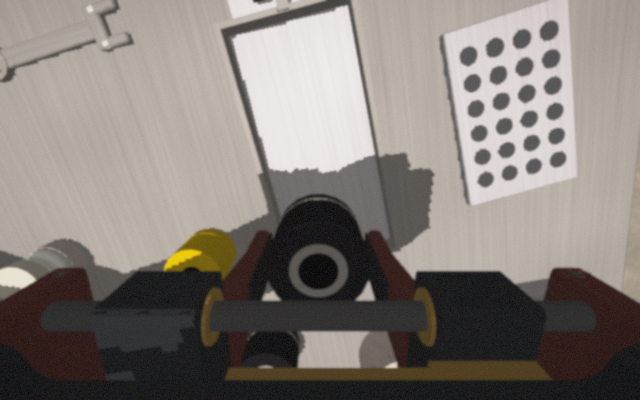

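```bash
python3 -c "
from h import *
m=np.load('pics/w11.npz')
for n,u,v in (('fl',221,29),('fr',352,2),('l2',264,215),('r2',392,240)): print(n,ray(m,u,v,.032).round(4))
for n,u,v in (('floor fl',234,40),('floor fr',349,8)): print(n,ray(m,u,v,.008).round(4))
"
```

```text
fl [0.5662 0.0345 0.032 ]
fr [0.6763 0.0331 0.032 ]
l2 [ 0.562  -0.1314  0.032 ]
r2 [ 0.6833 -0.1821  0.032 ]
floor fl [0.5695 0.0309 0.008 ]
floor fr [0.6768 0.0362 0.008 ]
```

```bash
python3 -m inch '[0,-0.12,0.08,0,1,0,0,0,1,0,0,0,1,0,0,0,0.8,0,0,0]'
python3 -m inch '[0.25,0,0,0,0.08,0,0,0,0,0,0,0,0,0,0,0]'
python3 -c "
from h import *
plan(.622,-.128,.037,-.193)
"
```

```text
clock: 28.45
ee_pos: [0.6212, -0.1295, 0.0454]
ee_rot: [3.101, 1.57, 2.909]
contact_force: [-0.1, 0.6, -3.1]
opening: 0.0558
clock: 28.95
ee_pos: [0.6217, -0.1299, 0.039]
ee_rot: [-0.088, 1.569, -0.28]
contact_force: [0.6, -0.3, -3.7]
opening: 0.0557
t 28.95 pos [ 0.6217 -0.1299  0.039 ] F [ 0.6 -0.3 -3.7] op 0.0557 j [ 0.54  0.71 -0.6   1.7   0.49  0.89 -0.46]
jawdir -0.1925 x [ 0.001 -0.    -1.   ] shift units [ 0.08  0.08 -0.  ]
turn units(+ = cw) 0.01
shift units after turn [ 0.08  0.08 -0.  ]
```

```bash
python3 -m inch '[0.07,0,0,0,0.03,0,0,0,0,0,0,0]'
python3 -m inch '[0,0,0,0,0,0,0,0,0,0,0,0]' 0.2
python3 -m inch '[-1,0,0,0,-1,0,0,0,-1,0,0,0,-1,0,0,0,0,0,0,0]'
python3 -c "
from h import *
plan(.525,-.3095,.16,-.193)
"
```

```text
clock: 29.32
ee_pos: [0.6217, -0.1299, 0.0371]
ee_rot: [-0.45, 1.569, -0.643]
contact_force: [-2.6, -0.3, 6.4]
opening: 0.0557
clock: 29.7
ee_pos: [0.6213, -0.1298, 0.0357]
ee_rot: [0.074, 1.571, -0.118]
contact_force: [0.1, -0.5, 0.2]
opening: 0.0704
clock: 30.32
ee_pos: [0.6225, -0.1298, 0.1375]
ee_rot: [-0.003, 1.567, -0.196]
contact_force: [-0.0, -0.5, -0.3]
opening: 0.0701
t 30.32 pos [ 0.6225 -0.1298  0.1375] F [-0.  -0.5 -0.3] op 0.0701 j [ 0.58  0.6  -0.66  1.63  0.41  1.05 -0.39]
jawdir -0.1925 x [ 0.003 -0.001 -1.   ] shift units [-0.91 -7.8  -2.45]
turn units(+ = cw) 0.01
shift units after turn [-0.91 -7.8  -2.44]
```

```bash
python3 -m inch '[-0.4,-1,-0.3,0,-0.5,-1,-0.3,0,0,-1,-0.3,0,0,-1,-0.3,0,0,-1,-0.3,0]' 0
python3 -m inch '[0,-1,-0.3,0,0,-1,-0.3,0,0,-1,-0.3,0,0,-1,0,0,0,-1,0,0]'
python3 -m inch '[0,0,0,0,0,0,0,0]'
python3 -c "
from h import *
shot('w12'); plan(.525,-.3095,.027,-.193)
"
```

```text
clock: 30.95
ee_pos: [0.5595, -0.246, 0.1569]
ee_rot: [2.971, 1.569, 2.779]
contact_force: [0.3, -0.5, -0.7]
opening: 0.0879
clock: 31.58
ee_pos: [0.5137, -0.3644, 0.1569]
ee_rot: [2.812, 1.569, 2.619]
contact_force: [0.2, -0.4, 0.7]
opening: 0.0876
clock: 31.82
ee_pos: [0.5147, -0.3622, 0.1574]
ee_rot: [2.091, 1.569, 1.899]
contact_force: [-0.1, 1.0, -0.3]
opening: 0.0881
cam at [ 0.528 -0.286  0.32 ] tcp [ 0.515  -0.3619  0.1577]
t 31.88 pos [ 0.515  -0.3619  0.1577] F [-0.3 -0.1 -0.1] op 0.0879 j [ 0.98  0.56 -0.65  1.62  0.37  1.08  0.04]
jawdir -0.1907 x [-0.     0.001 -1.   ] shift units [ 5.23  2.13 -0.  ]
turn units(+ = cw) 0.03
shift units after turn [ 5.23  2.13 -0.01]
```

View pics/w12.png

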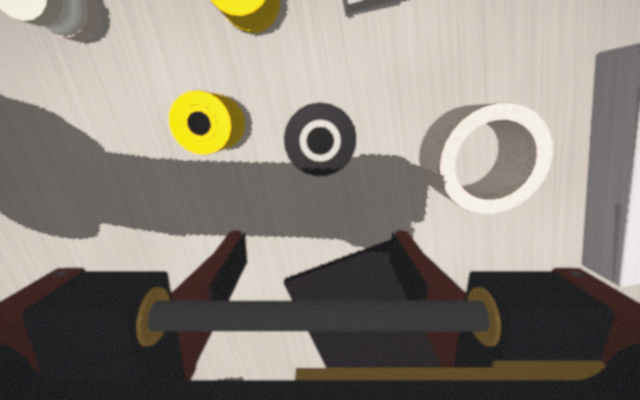

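```bash
python3 -c "
from h import *
m=np.load('pics/w12.npz')
p=ray(m,320,139.5,.055);print(p)
for q in ((170,122),(237,122)): print('yel',ray(m,*q,.055))
for q in ((421,160),): print('roll left',ray(m,*q,.0))
plan(p[0],p[1],.028,-.193)
"
```

```text
[ 0.5254895  -0.30655468  0.055     ]
yel [ 0.39853526 -0.26665467  0.055     ]
yel [ 0.45652456 -0.27783893  0.055     ]
roll left [ 0.6301127  -0.35373434  0.        ]
t 31.88 pos [ 0.515  -0.3619  0.1577] F [-0.3 -0.1 -0.1] op 0.0879 j [ 0.98  0.56 -0.65  1.62  0.37  1.08  0.04]
jawdir -0.1907 x [-0.     0.001 -1.   ] shift units [ 5.19  2.25 -0.  ]
turn units(+ = cw) 0.03
shift units after turn [ 5.19  2.25 -0.01]
```

```bash
python3 -m inch '[0,1,0,0,0,1,0,0,0,0.2,0,0,1,0,0,0,1,0,0,0]' 
python3 -m inch '[1,0,0,0,1,0,0,0,0.8,0,0,0,0.3,0,0,0,0,0,0,0]' 
python3 -c "
from h import *
plan(.5255,-.3066,0.028,-0.193)"
```

```text
clock: 32.5
ee_pos: [0.5252, -0.3102, 0.1079]
ee_rot: [-0.909, 1.569, -1.101]
contact_force: [0.1, 0.4, -0.6]
opening: 0.0875
clock: 33.12
ee_pos: [0.5251, -0.3097, 0.0305]
ee_rot: [2.759, 1.571, 2.567]
contact_force: [-0.6, -0.2, 0.4]
opening: 0.0878
t 33.12 pos [ 0.5251 -0.3097  0.0305] F [-0.6 -0.2  0.4] op 0.0878 j [ 0.87  0.68 -0.58  1.77  0.48  0.84 -0.14]
jawdir -0.1923 x [-0.  0. -1.] shift units [ 0.1   0.13 -0.01]
turn units(+ = cw) 0.01
shift units after turn [ 0.1   0.13 -0.01]
```

```bash
python3 -m inch '[0.1,0.13,0,0,0,0,0,0,0,0,0,0]' 
python3 -m inch '[0,0,0,0,0,0,0,0,0,0,0,0]' 1
python3 -m inch '[-0.4,0,0,0,-1,0,0,0,-1,0,0,0,-1,0,0,0,-0.9,0,0,0]' 
python3 -c "
from h import *
plan(.448,.299,0.137,-0.193)"
```

```text
clock: 33.5
ee_pos: [0.5259, -0.3066, 0.0286]
ee_rot: [-0.56, 1.57, -0.752]
contact_force: [0.4, -0.1, 0.1]
opening: 0.0879
clock: 33.88
ee_pos: [0.526, -0.3067, 0.0283]
ee_rot: [-0.117, 1.57, -0.309]
contact_force: [0.8, -0.7, -0.2]
opening: 0.0657
clock: 34.5
ee_pos: [0.5251, -0.3063, 0.1366]
ee_rot: [2.907, 1.57, 2.715]
contact_force: [-0.3, -0.3, -5.1]
opening: 0.0659
t 34.5 pos [ 0.5251 -0.3063  0.1366] F [-0.3 -0.3 -5.1] op 0.0659 j [ 0.91  0.55 -0.65  1.7   0.38  1.02 -0.06]
jawdir -0.1923 x [-0.001  0.    -1.   ] shift units [-1.000e-02  2.318e+01 -7.650e+00]
turn units(+ = cw) 0.01
shift units after turn [-1.000e-02  2.317e+01 -7.670e+00]
```

```bash
python3 -m inch '[0,1,-0.33,0,0,1,-0.33,0,0,1,-0.33,0,0,1,-0.33,0,0,1,-0.33,0]' 
python3 -m inch '[0,1,-0.33,0,0,1,-0.33,0,0,1,-0.33,0,0,1,-0.33,0,0,1,-0.33,0]' 
python3 -m inch '[0,1,-0.33,0,0,1,-0.33,0,0,1,-0.33,0,0,1,-0.33,0,0,1,-0.33,0]' 
python3 -m inch '[0,1,-0.33,0,0,1,-0.33,0,0,1,-0.33,0,0,1,-0.33,0,0,1,-0.33,0]' 
python3 -m inch '[0,1,-0.33,0,0,1,-0.33,0,0,1,-0.33,0,0,0,0,0,0,0,0,0]' 
python3 -c "
from h import *
shot('w13');plan(.4477,.2968,0.038,-0.193)"
```

```text
clock: 35.12
ee_pos: [0.5083, -0.1749, 0.1357]
ee_rot: [-3.06, 1.57, 3.031]
contact_force: [0.4, 0.3, -4.5]
opening: 0.0656
clock: 35.75
ee_pos: [0.4917, -0.0446, 0.1358]
ee_rot: [-2.625, 1.57, -2.817]
contact_force: [0.4, 0.3, -4.6]
opening: 0.0657
clock: 36.38
ee_pos: [0.4752, 0.0858, 0.1358]
ee_rot: [-2.243, 1.57, -2.436]
contact_force: [0.5, 1.5, -5.8]
opening: 0.0659
clock: 37.0
ee_pos: [0.4587, 0.2162, 0.1357]
ee_rot: [-2.052, 1.57, -2.245]
contact_force: [1.0, 0.1, -4.9]
opening: 0.0655
clock: 37.62
ee_pos: [0.4491, 0.2933, 0.1355]
ee_rot: [-1.8, 1.569, -1.992]
contact_force: [-0.1, -0.0, -4.2]
opening: 0.0655
cam at [0.463 0.37  0.298] tcp [0.4494 0.293  0.1355]
t 37.67 pos [0.4494 0.293  0.1355] F [ 1.3 -0.3 -5.3] op 0.0655 j [-0.06  0.48 -0.79  1.87  0.41  0.97 -1.23]
jawdir -0.1931 x [-0.    -0.001 -1.   ] shift units [ 3.9   0.14 -0.1 ]
turn units(+ = cw) -0.0
shift units after turn [ 3.9   0.14 -0.1 ]
```

View pics/w13.png

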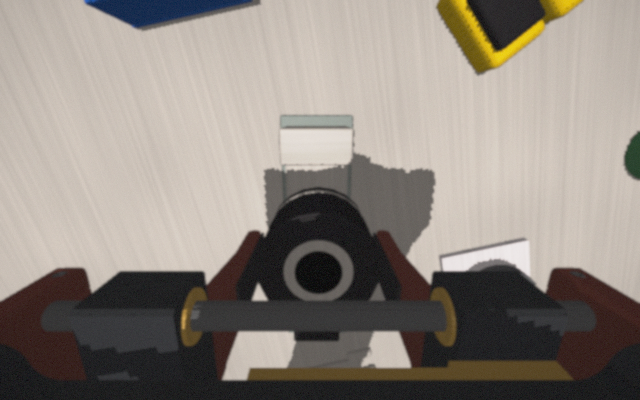

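```bash
python3 -m inch '[0,0.11,-0.08,0,1,0,0,0,1,0,0,0,1,0,0,0,0.5,0,0,0]' 
python3 -m inch '[0.25,0,0,0,0.1,0,0,0,0,0,0,0,0,0,0,0]'
python3 -c "
from h import *
plan(.4477,.2968,0.038,-0.193)"
```

```text
clock: 38.3
ee_pos: [0.4476, 0.2964, 0.047]
ee_rot: [-2.269, 1.569, -2.462]
contact_force: [-0.6, -0.4, -3.7]
opening: 0.0658
clock: 38.8
ee_pos: [0.4483, 0.2974, 0.04]
ee_rot: [0.607, 1.57, 0.415]
contact_force: [0.2, -0.2, -4.4]
opening: 0.0655
t 38.8 pos [0.4483 0.2974 0.04  ] F [ 0.2 -0.2 -4.4] op 0.0655 j [-0.15  0.6  -0.7   1.94  0.54  0.79 -1.34]
jawdir -0.1926 x [ 0.001  0.    -1.   ] shift units [ 0.08 -0.03 -0.02]
turn units(+ = cw) 0.0
shift units after turn [ 0.08 -0.03 -0.02]
```

```bash
python3 -m inch '[0.08,0,0,0,0.02,0,0,0,0,0,0,0]'; python3 -m inch '[0,0,0,0,0,0,0,0,0,0,0,0]' 0
python3 -m inch '[-1,0,0,0,-1,0,0,0,-1,0,0,0,0,-1,0,0,0,-1,0,0]'
python3 -m inch '[0,-1,0,0,0,-0.9,0,0,0,0,0,0]'
python3 -c "
from h import *
m,im=shot('w14')
cv2.imwrite('pics/w14z.png',cv2.resize(im[60:360,200:480],None,fx=2,fy=2,interpolation=cv2.INTER_CUBIC))"
```

```text
clock: 39.17
ee_pos: [0.4483, 0.2975, 0.0382]
ee_rot: [0.117, 1.569, -0.075]
contact_force: [-2.1, -3.2, 9.4]
opening: 0.0658
clock: 39.55
ee_pos: [0.4481, 0.2973, 0.037]
ee_rot: [0.864, 1.57, 0.671]
contact_force: [-0.0, -0.5, -0.3]
opening: 0.0875
clock: 40.17
ee_pos: [0.4383, 0.2479, 0.1121]
ee_rot: [0.703, 1.57, 0.511]
contact_force: [0.4, -1.3, -1.1]
opening: 0.0877
clock: 40.55
ee_pos: [0.4293, 0.1999, 0.1118]
ee_rot: [-1.468, 1.57, -1.662]
contact_force: [-0.6, 0.1, 0.9]
opening: 0.088
cam at [0.443 0.277 0.274] tcp [0.4295 0.2013 0.112 ]
```

View pics/w14z.png

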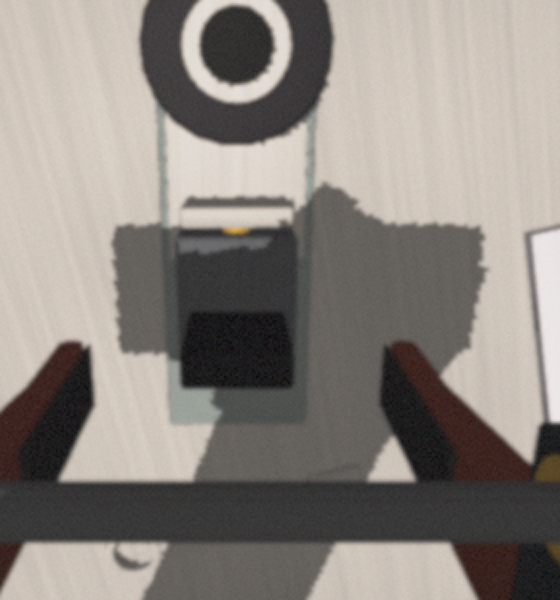

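```bash
python3 -c "
from h import *
m=np.load('pics/w14.npz')
f=lambda x,y,z:cz(m,x,y,z,2,200,60)
d=np.array([.1919,.9814])
t=[f(182,387,.09),f(294,387,.09)];c=(t[0]+t[1])/2;print('tab back',c,np.linalg.norm(t[0]-t[1]),'ctr',c+.007*d)
a=[f(182,206,.045),f(294,206,.045)];c2=(a[0]+a[1])/2;print('anvil',c2,np.linalg.norm(a[0]-a[1]),'->tab ctr',c2-.05*d)
s=f(237,43,.065);print('sleeve',s)
F=np.array([.4539,.3314]);print('sleeve->face',(F-s)@d,'gap',(F-c2)@d)
p=c+.007*d;plan(p[0],p[1],.055,-.193)
"
```

```text
tab back [0.42532671 0.18536223] 0.03911909224355394 ctr [0.42667001 0.19223203]
anvil [0.43622312 0.24059223] 0.044361824247931114 ->tab ctr [0.42662812 0.19152223]
sleeve [0.44699082 0.29761258]
sleeve->face 0.03448484321593317 gap 0.09251094248904572
t 40.6 pos [0.4295 0.2013 0.112 ] F [0.5 0.  0.5] op 0.0876 j [ 0.12  0.41 -0.8   2.03  0.39  0.86 -1.1 ]
jawdir -0.1937 x [ 0. -0. -1.] shift units [ 2.28 -0.38 -0.04]
turn units(+ = cw) -0.01
shift units after turn [ 2.28 -0.38 -0.04]
```

```bash
python3 -m inch '[0.3,-0.38,0,0,1,0,0,0,0.7,0,0,0,0.28,0,0,0,0,0,0,0]'
python3 -m inch '[0,0,0,0,0,0,0,0,0,0,0,0,0,0,0,0,0,0,0,0]' 1
python3 -m inch '[0,0.25,0,0,0,0.25,0,0,0,0.25,0,0,0,0.2,0,0,0,0,0,0]'
python3 -c "
from h import *
plan(.4340,.2244,.055,-.193)
"
```

```text
clock: 41.22
ee_pos: [0.4271, 0.1925, 0.0545]
ee_rot: [-2.945, 1.57, -3.137]
contact_force: [-0.9, 0.4, -0.8]
opening: 0.0878
clock: 41.85
ee_pos: [0.4275, 0.1922, 0.0549]
ee_rot: [-0.22, 1.571, -0.412]
contact_force: [-0.5, 0.4, 0.3]
opening: 0.0414
clock: 42.48
ee_pos: [0.432, 0.2142, 0.0549]
ee_rot: [-1.522, 1.568, -1.715]
contact_force: [-1.8, -5.7, 5.0]
opening: 0.0399
t 42.48 pos [0.432  0.2142 0.0549] F [-1.8 -5.7  5. ] op 0.0399 j [ 0.02  0.51 -0.73  2.06  0.5   0.76 -1.21]
jawdir -0.1931 x [-0.    -0.003 -1.   ] shift units [-0.    0.42 -0.  ]
turn units(+ = cw) -0.0
shift units after turn [-0.    0.42 -0.  ]
```

```bash
python3 -m inch '[0,0.1,0,0,0,0.1,0,0,0,0.1,0,0,0,0,0,0,0,0,0,0]'
python3 -c "
from h import *
plan(.4340,.2244,.055,-.193)
m,im=shot('w15')
cv2.imwrite('pics/w15z.png',cv2.resize(im[0:300,200:480],None,fx=2,fy=2,interpolation=cv2.INTER_CUBIC))
"
```

```text
clock: 43.1
ee_pos: [0.4332, 0.2202, 0.0549]
ee_rot: [-1.584, 1.566, -1.778]
contact_force: [-1.4, -10.0, 10.1]
opening: 0.0399
t 43.1 pos [0.4332 0.2202 0.0549] F [ -1.4 -10.   10.1] op 0.0399 j [ 0.    0.51 -0.73  2.05  0.5   0.76 -1.22]
jawdir -0.1937 x [-0.001 -0.005 -1.   ] shift units [-0.01  0.17  0.  ]
turn units(+ = cw) -0.01
shift units after turn [-0.01  0.17  0.  ]
cam at [0.447 0.298 0.217] tcp [0.4331 0.2202 0.0549]
```

View pics/w15z.png

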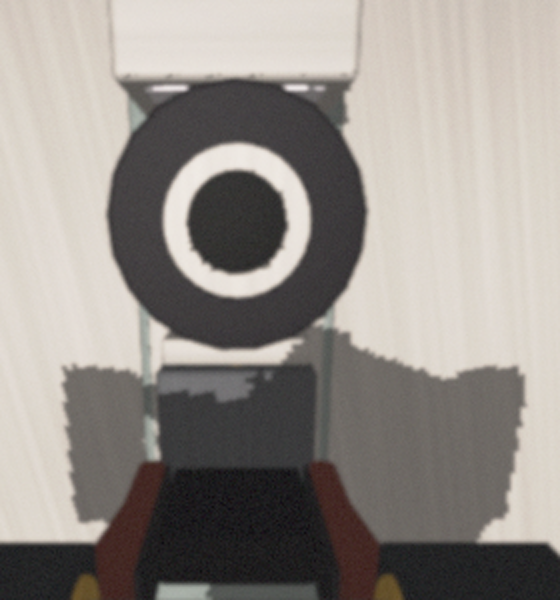

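```bash
python3 -m inch '[0,0.1,0,0,0,0.07,0,0,0,0,0,0,0,0,0,0]'
python3 -c "
from h import *
plan(.4340,.2244,.055,-.193)
m,im=shot('w16')
cv2.imwrite('pics/w16z.png',cv2.resize(im[0:300,200:480],None,fx=2,fy=2,interpolation=cv2.INTER_CUBIC))
"
```

```text
clock: 43.65
ee_pos: [0.4339, 0.2238, 0.0549]
ee_rot: [-1.598, 1.565, -1.792]
contact_force: [-2.5, -11.0, 11.5]
opening: 0.0396
t 43.65 pos [0.4339 0.2238 0.0549] F [ -2.5 -11.   11.5] op 0.0396 j [-0.    0.52 -0.73  2.04  0.5   0.77 -1.23]
jawdir -0.194 x [-0.001 -0.006 -1.   ] shift units [-0.    0.02  0.  ]
turn units(+ = cw) -0.01
shift units after turn [-0.    0.02  0.  ]
cam at [0.448 0.301 0.217] tcp [0.4339 0.2238 0.0549]
```

View pics/w16z.png

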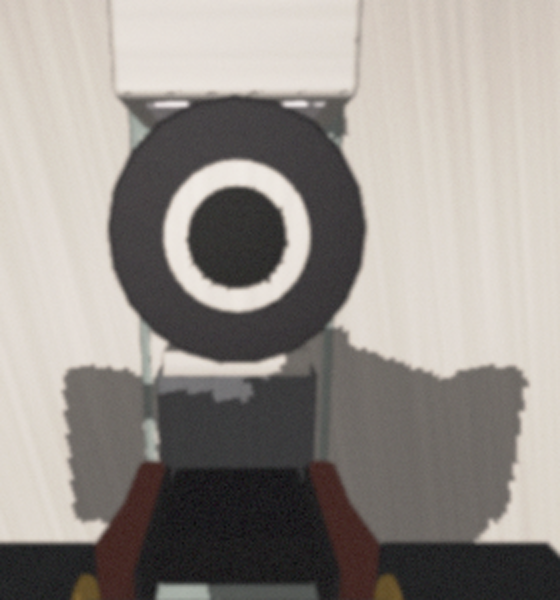

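Same compression as before (pad edge at row ~376). Hold, then open.

```bash
python3 -m inch '[0,0.03,0,0,0,0,0,0,0,0,0,0,0,0,0,0,0,0,0,0]'
python3 -m inch '[0,-0.3,0,0,0,-0.3,0,0,0,-0.3,0,0,0,-0.3,0,0,0,-0.1,0,0]'
python3 -m inch '[0,0,0,0,0,0,0,0]'
python3 -m inch '[0,0,0,0,0,0,0,0,-1,0,0,0,-1,0,0,0,-1,0,0,0]' 0
python3 -m inch '[0,0,0,0,0,0,0,0]'
python3 -c "
from h import *
m,im=shot('w17')
plan(.4351,.2335,.055,-.193)
"
```

```text
clock: 44.32
ee_pos: [0.434, 0.2242, 0.0549]
ee_rot: [-1.6, 1.564, -1.794]
contact_force: [-3.4, -11.6, 13.5]
opening: 0.0399
clock: 44.95
ee_pos: [0.4289, 0.1978, 0.055]
ee_rot: [1.385, 1.566, 1.193]
contact_force: [4.0, 8.3, -9.6]
opening: 0.04
clock: 45.2
ee_pos: [0.4288, 0.1976, 0.0549]
ee_rot: [1.371, 1.567, 1.18]
contact_force: [4.3, 4.4, -5.8]
opening: 0.0396
clock: 45.82
ee_pos: [0.4279, 0.1956, 0.1306]
ee_rot: [-2.251, 1.57, -2.444]
contact_force: [0.7, 0.0, 0.3]
opening: 0.0857
clock: 46.08
ee_pos: [0.4279, 0.1954, 0.1293]
ee_rot: [-1.909, 1.57, -2.102]
contact_force: [-0.5, 0.0, -0.1]
opening: 0.0877
cam at [0.441 0.272 0.292] tcp [0.4277 0.1954 0.1291]
t 46.12 pos [0.4277 0.1954 0.1291] F [-0.5 -0.3 -0.7] op 0.0875 j [ 0.15  0.38 -0.82  2.02  0.36  0.89 -1.06]
jawdir -0.1926 x [-0.001 -0.001 -1.   ] shift units [ 2.96  1.55 -0.  ]
turn units(+ = cw) 0.0
shift units after turn [ 2.96  1.55 -0.  ]
```

View pics/w17.png

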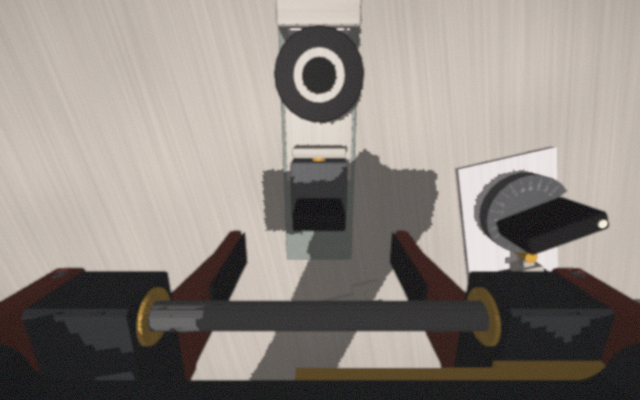

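```bash
python3 -c "
from h import *
m=np.load('pics/w17.npz')
p=ray(m,319.5,74,.065);print(p)
plan(p[0],p[1],.0385,-.193)
"
```

```text
[0.4475903 0.2994855 0.065    ]
t 46.12 pos [0.4277 0.1954 0.1291] F [-0.5 -0.3 -0.7] op 0.0875 j [ 0.15  0.38 -0.82  2.02  0.36  0.89 -1.06]
jawdir -0.1926 x [-0.001 -0.001 -1.   ] shift units [ 3.62  4.24 -0.01]
turn units(+ = cw) 0.0
shift units after turn [ 3.62  4.24 -0.02]
```

```bash
python3 -m inch '[0,1,0,0,0,1,0,0,0,1,0,0,0,1,0,0,0,0.24,0,0]'
python3 -m inch '[1,0,0,0,1,0,0,0,1,0,0,0,0.5,0,0,0,0,0,0,0]'
python3 -c "
from h import *
plan(.4476,.2992,.0385,-.193)
"
```

```text
clock: 46.75
ee_pos: [0.4477, 0.3012, 0.1289]
ee_rot: [-3.034, 1.569, 3.059]
contact_force: [-0.5, 0.0, -0.0]
opening: 0.0878
clock: 47.38
ee_pos: [0.4479, 0.2991, 0.0416]
ee_rot: [-2.325, 1.569, -2.517]
contact_force: [-0.7, 0.8, 0.8]
opening: 0.0878
t 47.38 pos [0.4479 0.2991 0.0416] F [-0.7  0.8  0.8] op 0.0878 j [-0.14  0.61 -0.71  1.93  0.54  0.8  -1.35]
jawdir -0.1925 x [-0.002 -0.001 -1.   ] shift units [ 0.12  0.   -0.01]
turn units(+ = cw) 0.01
shift units after turn [ 0.12  0.   -0.01]
```

```bash
python3 -m inch '[0.08,0,0,0,0,0,0,0]'
python3 -m inch '[0,0,0,0,0,0,0,0,0,0,0,0]' 1
python3 -m inch '[-0.4,0,0,0,-1,0,0,0,-1,0,0,0,-1,0,0,0,-0.7,0,0,0]'
python3 -c "
from h import *
plan(.619,-.030,.142,-.193)
"
```

```text
clock: 47.62
ee_pos: [0.4489, 0.3001, 0.041]
ee_rot: [0.573, 1.57, 0.38]
contact_force: [-0.6, -0.4, -0.4]
opening: 0.0878
clock: 48.0
ee_pos: [0.4487, 0.2999, 0.0406]
ee_rot: [0.237, 1.57, 0.045]
contact_force: [-0.1, 0.1, 1.4]
opening: 0.0655
clock: 48.62
ee_pos: [0.4483, 0.2999, 0.144]
ee_rot: [0.228, 1.571, 0.036]
contact_force: [-0.7, 0.1, -4.8]
opening: 0.0653
t 48.62 pos [0.4483 0.2999 0.144 ] F [-0.7  0.1 -4.8] op 0.0653 j [-0.06  0.47 -0.81  1.85  0.41  0.99 -1.24]
jawdir -0.1923 x [ 0.  0. -1.] shift units [  0.08 -11.65   9.22]
turn units(+ = cw) 0.01
shift units after turn [  0.08 -11.64   9.23]
```

```bash
python3 -m inch '[0,-1,0.8,0,0,-1,0.8,0,0,-1,0.8,0,0,-1,0.8,0,0,-1,0.8,0]'
python3 -m inch '[0,-1,0.8,0,0,-1,0.8,0,0,-1,0.8,0,0,-1,0.8,0,0,-1,0.8,0]'
python3 -m inch '[0,-1,0.8,0,0,-0.6,0.4,0,0,0,0,0,0,0,0,0]'
python3 -c "
from h import *
shot('w18'); plan(.62,-.032,.0385,-.193)
"
```

```text
clock: 49.25
ee_pos: [0.5227, 0.1569, 0.1428]
ee_rot: [-2.554, 1.57, -2.746]
contact_force: [0.4, -0.4, -5.6]
opening: 0.0655
clock: 49.88
ee_pos: [0.5969, 0.0152, 0.1427]
ee_rot: [-2.95, 1.57, 3.141]
contact_force: [0.5, 0.7, -4.1]
opening: 0.0656
clock: 50.38
ee_pos: [0.6181, -0.0269, 0.1429]
ee_rot: [2.237, 1.57, 2.047]
contact_force: [-0.1, 0.2, -4.8]
opening: 0.0654
cam at [0.631 0.05  0.306] tcp [ 0.6182 -0.0267  0.143 ]
t 50.42 pos [ 0.6182 -0.0267  0.143 ] F [-0.1  0.3 -5.1] op 0.0655 j [ 0.47  0.58 -0.72  1.66  0.43  1.06 -0.58]
jawdir -0.1901 x [-0.     0.001 -1.   ] shift units [ 4.18 -0.2   0.11]
turn units(+ = cw) 0.03
shift units after turn [ 4.18 -0.2   0.11]
```

View pics/w18.png

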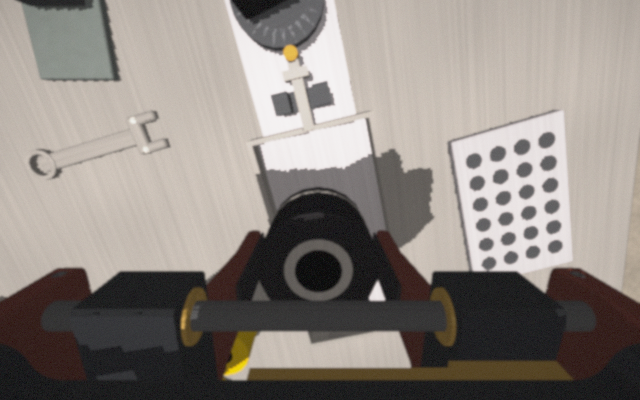

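```bash
python3 -c "
from h import *
m=np.load('pics/w18.npz')
a=ray(m,247,146,.032);b=ray(m,370,114,.032);print(a,b,np.linalg.norm(a-b),np.arctan2(b[1]-a[1],b[0]-a[0]))
print('roller',ray(m,290,50,.038))
"
```

```text
[0.56096903 0.03504499 0.032     ] [0.67724841 0.04175819 0.032     ] 0.11647300664871374 0.057669277400865006
roller [0.61793522 0.10517738 0.038     ]
```

```bash
python3 -m inch '[0,-0.2,0.11,0,1,0,0,0,1,0,0,0,1,0,0,0,0.8,0,0,0]'
python3 -m inch '[0.2,0,0,0,0.08,0,0,0,0,0,0,0,0,0,0,0]'
python3 -c "
from h import *
plan(.62,-.032,.0385,-.193)
"
```

```text
clock: 51.05
ee_pos: [0.6203, -0.034, 0.0469]
ee_rot: [-2.661, 1.57, -2.853]
contact_force: [0.3, -0.2, -4.2]
opening: 0.0653
clock: 51.55
ee_pos: [0.621, -0.0342, 0.0417]
ee_rot: [0.02, 1.57, -0.173]
contact_force: [0.5, -0.4, -5.0]
opening: 0.0657
t 51.55 pos [ 0.621  -0.0342  0.0417] F [ 0.5 -0.4 -5. ] op 0.0657 j [ 0.43  0.7  -0.65  1.73  0.53  0.89 -0.64]
jawdir -0.1926 x [ 0.001 -0.    -1.   ] shift units [ 0.13  0.08 -0.06]
turn units(+ = cw) 0.01
shift units after turn [ 0.13  0.08 -0.06]
```

```bash
python3 -m inch '[0.08,0,0,0,0.05,0,0,0,0,0,0,0]'
python3 -m inch '[0.02,0,0,0,0,0,0,0]'
```

```text
clock: 51.92
ee_pos: [0.6208, -0.0342, 0.0386]
ee_rot: [-0.56, 1.57, -0.753]
contact_force: [-3.2, -0.6, 6.1]
opening: 0.0657
clock: 52.18
ee_pos: [0.6207, -0.0342, 0.0386]
ee_rot: [-0.711, 1.57, -0.904]
contact_force: [-4.5, -0.3, 9.6]
opening: 0.0655
```

Landed (F +z). Release to ~78 mm and rise; view from above.

```bash

python3 -m inch '[0,0,0,0,0,0,0,0,0,0,0,0]' 0.11
python3 -m inch '[-1,0,0,0,-1,0,0,0,-1,0,0,0,-1,0,0,0,-1,0,0,0]'
python3 -m inch '[-1,-0.8,0,0,-1,-0.8,0,0,0,-0.8,0,0,0,-0.6,0,0,0,0,0,0]'
python3 -c "
from h import *
m,im=shot('w19')
"
```

```text
clock: 52.55
ee_pos: [0.6207, -0.0341, 0.0371]
ee_rot: [0.631, 1.57, 0.438]
contact_force: [-0.2, 0.8, 0.4]
opening: 0.0783
clock: 53.18
ee_pos: [0.6205, -0.0341, 0.1628]
ee_rot: [1.885, 1.571, 1.693]
contact_force: [-0.0, -0.4, -0.1]
opening: 0.0783
clock: 53.8
ee_pos: [0.6054, -0.1094, 0.2108]
ee_rot: [-2.895, 1.569, -3.09]
contact_force: [0.1, -0.2, 0.8]
opening: 0.078
cam at [ 0.619 -0.033  0.373] tcp [ 0.6056 -0.108   0.211 ]
```

View pics/w19.png

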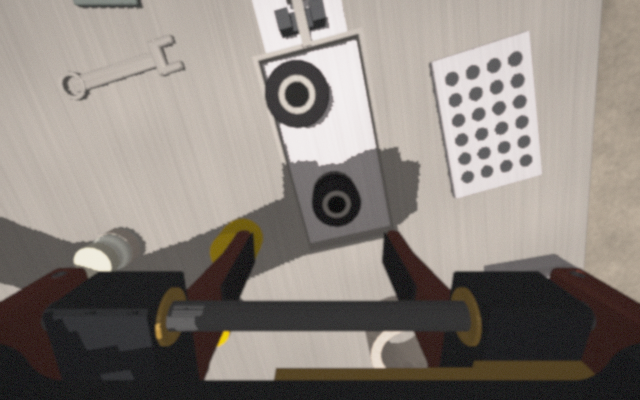

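```bash
python3 -c "
from h import *
m=np.load('pics/w19.npz')
print('thick',ray(m,297,95,.063),'mid',ray(m,336.5,204,.063))
for n,u,v in (('fl',259,60),('fr',359,35),('nr',393,231),('nl',308,246)): print(n,ray(m,u,v,.032).round(4))
print('thick left edge',ray(m,265,95,.063),'right',ray(m,332,95,.063))
print('floor left wall base at row 95', ray(m,274,95,.008), 'wall right', ray(m,366,95,.008))
"
```

```text
thick [ 0.60134076 -0.00995842  0.063     ] mid [ 0.62024411 -0.13053224  0.063     ]
fl [0.5671 0.0347 0.032 ]
fr [0.6759 0.0377 0.032 ]
nr [ 0.6841 -0.1891  0.032 ]
nl [ 0.5746 -0.1888  0.032 ]
thick left edge [ 0.56975035 -0.00375498  0.063     ] right [ 0.63587658 -0.01674025  0.063     ]
floor left wall base at row 95 [ 0.57145372 -0.00066773  0.008     ] wall right [ 0.67831062 -0.02165132  0.008     ]
```

```bash
python3 -c "
from h import *
im=cv2.imread('pics/w19.png')
cv2.imwrite('pics/w19z.png',cv2.resize(im[20:250,230:420],None,fx=2.6,fy=2.6,interpolation=cv2.INTER_CUBIC))
s=read_camera('scene')[:,:,::-1]
cv2.imwrite('pics/s19z.png',cv2.resize(s[130:290,190:400],None,fx=3.7,fy=3.7,interpolation=cv2.INTER_CUBIC))
print(state()['clock'])
"
```

```text
53.9
```

View pics/w19z.png

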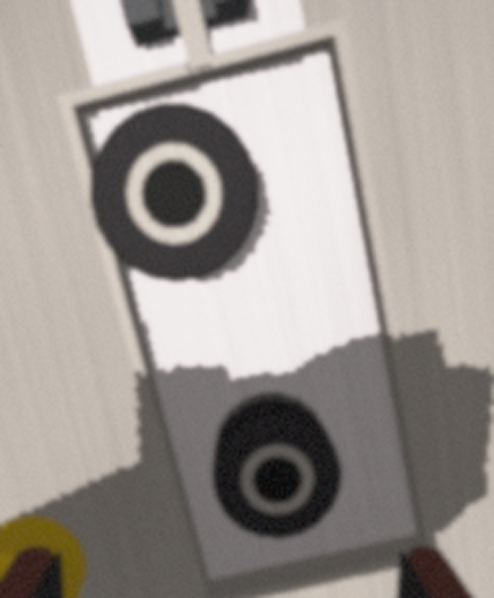

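View pics/s19z.png

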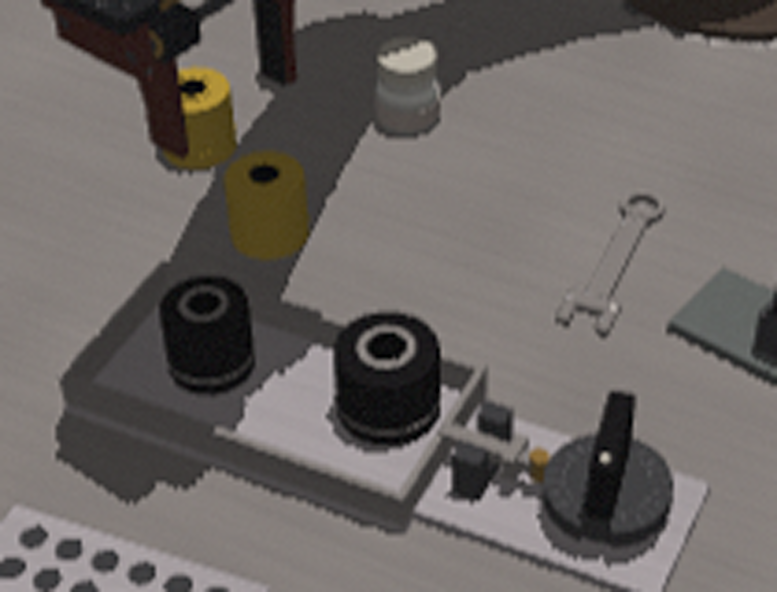

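```bash
python3 -c "
from h import *
T=camera_model('top')
S=camera_model('scene')
for z in (0,.12,.15): print(z,'base',ray(T,222,100,z).round(3),'cap',ray(T,208,80,z).round(3), 'scene cap',ray(S,384,313,z).round(3))
plan(.611,.08,.2,-1.30)
"
```

```text
0 base [0.796 0.268 0.   ] cap [0.85  0.307 0.   ] scene cap [0.691 0.246 0.   ]
0.12 base [0.751 0.239 0.12 ] cap [0.799 0.273 0.12 ] scene cap [0.773 0.265 0.12 ]
0.15 base [0.739 0.232 0.15 ] cap [0.786 0.265 0.15 ] scene cap [0.794 0.27  0.15 ]
t 53.9 pos [ 0.6058 -0.1072  0.2113] F [0.1 0.5 0.9] op 0.0779 j [ 0.62  0.51 -0.75  1.6   0.37  1.18 -0.4 ]
jawdir -0.1921 x [-0.001  0.001 -1.   ] shift units [ 0.46  7.39 -1.23]
turn units(+ = cw) 12.7
shift units after turn [ 0.46  2.2  -7.16]
```

```bash
python3 -m inch '[0,1,0,1,0,1,0,1,0,1,0,1,0,1,0,1,0,1,0,1]' 0
python3 -m inch '[0,0,-1,1,0,0,-1,1,0,0,-1,1,0,0,-1,1,0,0,-1,1]'
python3 -m inch '[0,0,-0.5,1,0,0,0,1,0,0,0,0.7,0,0,0,0,0,0,0,0]'
python3 -c "
from h import *
plan(.56,.13,.2,-1.30)
"
```

```text
clock: 54.52
ee_pos: [0.6507, 0.0104, 0.2117]
ee_rot: [2.984, 1.57, 2.355]
contact_force: [0.1, 0.7, -0.7]
opening: 0.088
clock: 55.15
ee_pos: [0.5635, 0.0992, 0.2118]
ee_rot: [-2.643, 1.57, 2.574]
contact_force: [0.4, -0.2, -0.4]
opening: 0.0882
clock: 55.78
ee_pos: [0.5582, 0.1089, 0.2119]
ee_rot: [-2.268, 1.57, 2.717]
contact_force: [0.4, -0.4, -0.4]
opening: 0.0878
t 55.77 pos [0.5582 0.1089 0.2119] F [ 0.4 -0.4 -0.4] op 0.0878 j [ 0.16  0.38 -0.57  1.72  0.23  1.1  -1.78]
jawdir -1.2984 x [-0.  0. -1.] shift units [ 0.48  0.3  -0.79]
turn units(+ = cw) 0.02
shift units after turn [ 0.48  0.29 -0.79]
```

```bash
python3 -c "
from h import *
m,im=shot('w20')
"
```

```text
cam at [0.632 0.13  0.375] tcp [0.5583 0.1087 0.212 ]
```

View pics/w20.png

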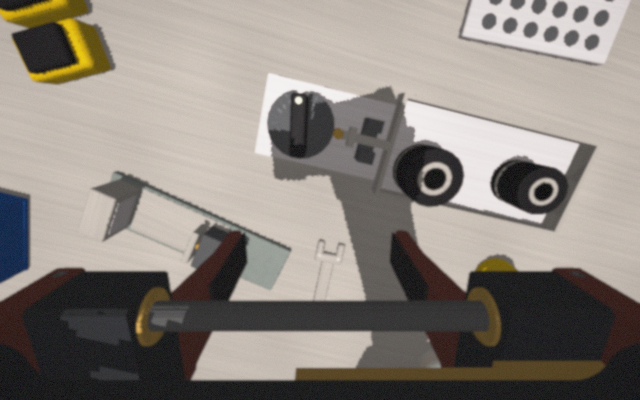

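```bash
python3 -c "
from h import *
im=cv2.imread('pics/w20.png')
cv2.imwrite('pics/w20z.png',cv2.resize(im[70:190,240:400],None,fx=5,fy=5,interpolation=cv2.INTER_CUBIC))
"
```

```text
(no output)
```

View pics/w20z.png

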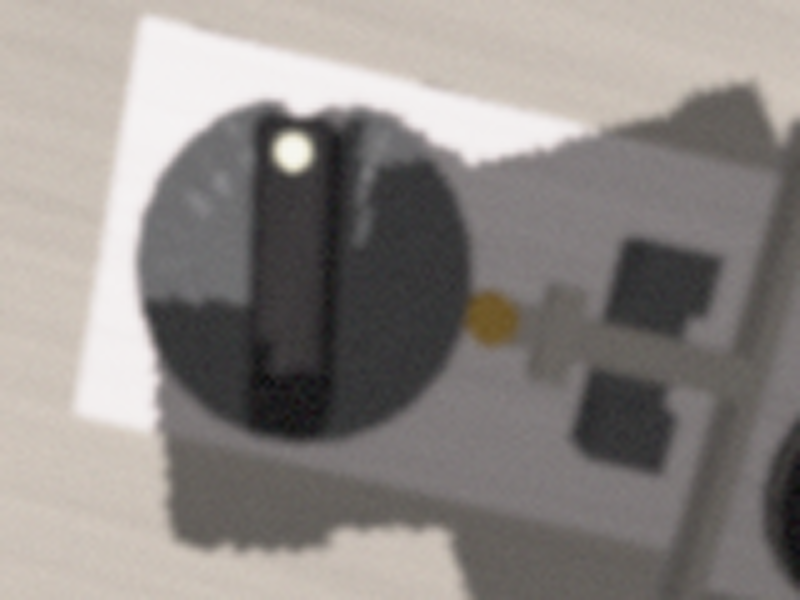

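```bash
python3 -c "
from h import *
m=np.load('pics/w20.npz')
f=lambda x,y,z:cz(m,x,y,z,5,240,70)
c=f(303,270,.036);print('cam',c,'diam',np.linalg.norm(f(138,270,.036)-f(468,270,.036)))
d=f(293,152,.082);print('dot',d,d-c,np.hypot(*(d-c)),np.arctan2(*(d-c)[::-1]))
print('top face mid',f(294,250,.082),'ends',f(294,122,.082),f(294,375,.082))
r=f(492,318,.038);print('roller',r,c-r)
plan(c[0],c[1],.046,1.84)
"
```

```text
cam [0.61651161 0.14732851] diam 0.07433968526405388
dot [0.63907212 0.15233936] [0.02256052 0.00501086] 0.02311029070833839 0.21855954484327986
top face mid [0.62171307 0.14763254] ends [0.64432834 0.15350827] [0.59855503 0.14161578]
roller [0.61797947 0.10345243] [-0.00146786  0.04387608]
t 55.83 pos [0.5583 0.1087 0.212 ] F [-0.9  0.5  0.7] op 0.0881 j [ 0.16  0.38 -0.57  1.72  0.23  1.1  -1.78]
jawdir -1.2989 x [-0.  0. -1.] shift units [ 6.64  2.66 -0.86]
turn units(+ = cw) 0.03
shift units after turn [ 6.64  2.66 -0.87]
```

```bash

python3 -m inch '[0,1,0,-1,0,1,0,-1,0,0,0,-1,0,0,0,-1,0,0,0,-1]'
python3 -m inch '[0,0,0,-1,0,0,0,-1,0,0,0,-1,0,0,0,-1,0,0,0,-1]'
python3 -m inch '[0,0,0,-1,0,0,0,-1,0,0,0,-1,0,0,0,-1,0,0,0,-1]'
python3 -m inch '[0,0,0,-1,0,0,0,-1,0,0,0,-1,0,0,0,-1,0,0,0,-1]'
python3 -m inch '[0,0,0,-1,0,0,0,-1,0,0,0,-1,0,0,0,-1,0,0,0,-1]'
python3 -m inch '[0,0,0,-1,0,0,0,-1,0,0,0,-1,0,0,0,-1,0,0,0,-1]'
python3 -m inch '[0,0,0,-1,0,0,0,-1,0,0,0,-1,0,0,0,-1,0,0,0,-1]'
python3 -m inch '[0,0,0,-1,0,0,0,0,0,0,0,0]'
python3 -c "
from h import *
plan(.616,.1475,.1,1.83)"
```

```text
clock: 56.45
ee_pos: [0.606, 0.1237, 0.2119]
ee_rot: [-2.658, 1.57, 2.764]
contact_force: [-0.4, 0.9, 0.2]
opening: 0.0877
clock: 57.08
ee_pos: [0.606, 0.1236, 0.212]
ee_rot: [2.825, 1.571, 2.401]
contact_force: [0.4, -0.8, 0.5]
opening: 0.0878
clock: 57.7
ee_pos: [0.606, 0.1236, 0.212]
ee_rot: [2.109, 1.571, 2.121]
contact_force: [-0.6, 0.0, -0.1]
opening: 0.088
clock: 58.32
ee_pos: [0.606, 0.1236, 0.212]
ee_rot: [1.658, 1.571, 2.106]
contact_force: [-0.6, 0.1, 0.1]
opening: 0.0878
clock: 58.95
ee_pos: [0.606, 0.1236, 0.212]
ee_rot: [1.478, 1.571, 2.362]
contact_force: [-0.0, -0.0, 0.3]
opening: 0.0876
clock: 59.58
ee_pos: [0.6061, 0.1236, 0.212]
ee_rot: [0.598, 1.571, 1.919]
contact_force: [-0.2, -0.5, 0.6]
opening: 0.0879
clock: 60.2
ee_pos: [0.6061, 0.1235, 0.212]
ee_rot: [0.379, 1.571, 2.136]
contact_force: [-0.1, -0.6, -0.6]
opening: 0.0876
clock: 60.58
ee_pos: [0.606, 0.1236, 0.2121]
ee_rot: [0.245, 1.571, 2.085]
contact_force: [0.1, 0.4, -0.3]
opening: 0.0879
t 60.58 pos [0.606  0.1236 0.2121] F [ 0.1  0.4 -0.3] op 0.0879 j [ 0.49  0.73 -1.24  1.57  0.7   1.35  1.  ]
jawdir 1.8392 x [-0.  0. -1.] shift units [ 4.48 -0.64  0.81]
turn units(+ = cw) 0.1
shift units after turn [ 4.48 -0.63  0.82]
```

```bash

python3 -m inch '[0,-0.64,0.81,0,1,0,0,0,1,0,0,0,1,0,0,0,0,0,0,0]' 0.55
python3 -c "
from h import *
plan(.616,.1475,.047,1.835)"
```

```text
clock: 61.2
ee_pos: [0.6151, 0.1468, 0.1352]
ee_rot: [1.627, 1.568, -2.816]
contact_force: [-0.5, 0.1, -0.1]
opening: 0.042
t 61.2 pos [0.6151 0.1468 0.1352] F [-0.5  0.1 -0.1] op 0.042 j [ 0.41  0.82 -1.17  1.62  0.78  1.25  0.93]
jawdir 1.8404 x [-0.003 -0.001 -1.   ] shift units [ 3.53 -0.05  0.02]
turn units(+ = cw) 0.06
shift units after turn [ 3.53 -0.05  0.02]
```

```bash

python3 -m inch '[1,0,0,0.06,1,0,0,0,1,0,0,0,0.4,0,0,0,0,0,0,0]'
python3 -c "
from h import *
plan(.616,.1475,.047,1.835)"
python3 -m inch '[0,0,0,0,0,0,0,0,0,0,0,0]' 1
python3 -c "
from h import *
plan(.616,.1475,.047,1.835);print(state()['moment'])"
```

```text
clock: 61.82
ee_pos: [0.6156, 0.1475, 0.0512]
ee_rot: [1.305, 1.569, 3.141]
contact_force: [-0.2, -0.6, 0.5]
opening: 0.0394
t 61.83 pos [0.6156 0.1475 0.0512] F [-0.2 -0.6  0.5] op 0.0394 j [ 0.37  0.9  -1.09  1.68  0.87  1.13  0.86]
jawdir 1.8359 x [-0.001  0.    -1.   ] shift units [ 0.17 -0.02 -0.  ]
turn units(+ = cw) 0.01
shift units after turn [ 0.17 -0.02 -0.  ]
clock: 62.2
ee_pos: [0.6168, 0.1464, 0.0529]
ee_rot: [-2.632, 1.569, -0.798]
contact_force: [3.1, -3.9, 2.0]
opening: 0.0161
t 62.2 pos [0.6168 0.1464 0.0529] F [ 3.1 -3.9  2. ] op 0.0161 j [ 0.37  0.9  -1.09  1.68  0.88  1.13  0.86]
jawdir 1.8345 x [ 0.002 -0.002 -1.   ] shift units [0.24 0.02 0.05]
turn units(+ = cw) -0.01
shift units after turn [0.24 0.02 0.05]
[-0.64374408 -0.6940142  -0.04888138]
```

```bash

python3 -m inch '[0,0,0,0.6,0,0,0,0.9,0,0,0,1,0,0,0,1,0,0,0,1]'
python3 -c "
from h import *
plan(.616,.1475,.047,1.835);print(state()['moment'])"
python3 -m inch '[0,0,0,1,0,0,0,1,0,0,0,1,0,0,0,1,0,0,0,1]'
python3 -c "
from h import *
plan(.616,.1475,.047,1.835);print(state()['moment'])"
```

```text
clock: 62.82
ee_pos: [0.617, 0.1465, 0.0529]
ee_rot: [-1.979, 1.568, -0.54]
contact_force: [1.4, -3.8, 3.1]
opening: 0.016
t 62.83 pos [0.617  0.1465 0.0529] F [ 1.4 -3.8  3.1] op 0.016 j [ 0.34  0.86 -1.02  1.68  0.82  1.09  0.51]
jawdir 1.4397 x [ 0.002 -0.001 -1.   ] shift units [0.24 0.05 0.03]
turn units(+ = cw) -4.53
shift units after turn [0.24 0.03 0.05]
[-0.59828184 -0.40475495  0.29330208]
clock: 63.45
ee_pos: [0.6171, 0.1466, 0.0529]
ee_rot: [-1.445, 1.568, -0.442]
contact_force: [1.9, -2.6, 2.0]
opening: 0.0155
t 63.45 pos [0.6171 0.1466 0.0529] F [ 1.9 -2.6  2. ] op 0.0155 j [ 0.3   0.81 -0.93  1.68  0.74  1.04  0.12]
jawdir 1.0034 x [ 0.002 -0.001 -1.   ] shift units [0.24 0.06 0.01]
turn units(+ = cw) -9.53
shift units after turn [0.24 0.03 0.04]
[-0.59038899 -0.44921468  0.25162619]
```

```bash

python3 -m inch '[0,0,0,1,0,0,0,1,0,0,0,1,0,0,0,1,0,0,0,1]'
python3 -m inch '[0,0,0,1,0,0,0,1,0,0,0,1,0,0,0,0.6,0,0,0,0]'
python3 -c "
from h import *
plan(.616,.1475,.047,1.835);print(state()['moment'])
m,im=shot('w21')"
```

```text
clock: 64.08
ee_pos: [0.6171, 0.1467, 0.0529]
ee_rot: [-0.929, 1.568, -0.362]
contact_force: [1.2, -2.1, 1.7]
opening: 0.0158
clock: 64.7
ee_pos: [0.6172, 0.1468, 0.0529]
ee_rot: [-0.53, 1.568, -0.275]
contact_force: [3.9, -2.7, 3.0]
opening: 0.016
t 64.7 pos [0.6172 0.1468 0.0529] F [ 3.9 -2.7  3. ] op 0.016 j [ 0.21  0.74 -0.78  1.69  0.61  0.97 -0.54]
jawdir 0.2555 x [ 0.002 -0.001 -1.   ] shift units [ 0.24  0.04 -0.04]
turn units(+ = cw) 17.9
shift units after turn [ 0.24 -0.04 -0.04]
[-0.67535477 -0.72907421 -0.21360163]
cam at [0.596 0.222 0.215] tcp [0.6171 0.1468 0.0529]
```

View pics/w21.png

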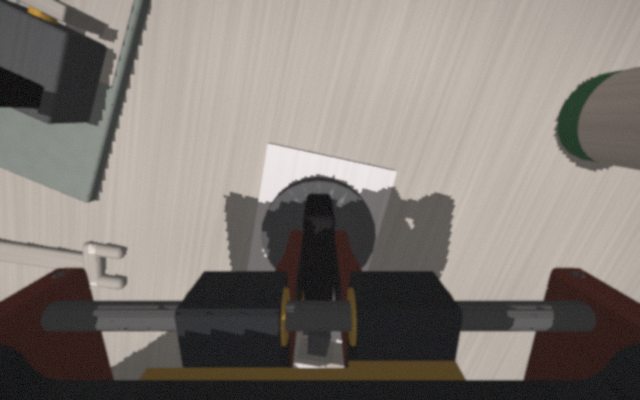

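```bash

for r in 1; do python3 -m inch '[0,0,0,0.6,0,0,0,0.6,0,0,0,0,0,0,0,0]'; done
python3 -c "
from h import *
plan(.616,.1475,.047,0.064);print(state()['moment'])"
python3 -m inch '[0,0,0,0.5,0,0,0,0.5,0,0,0,0,0,0,0,0]'
python3 -c "
from h import *
plan(.616,.1475,.047,0.064);print(state()['moment'])
im=read_camera('scene')[:,:,::-1];cv2.imwrite('pics/s22.png',cv2.resize(im[210:300,280:400],None,fx=6,fy=6,interpolation=cv2.INTER_CUBIC))"
```

```text
clock: 65.25
ee_pos: [0.6172, 0.1468, 0.0529]
ee_rot: [-0.33, 1.569, -0.178]
contact_force: [3.4, -3.1, 5.6]
opening: 0.0161
t 65.25 pos [0.6172 0.1468 0.0529] F [ 3.4 -3.1  5.6] op 0.0161 j [ 0.2   0.74 -0.75  1.69  0.6   0.96 -0.63]
jawdir 0.1516 x [ 0.002 -0.    -1.   ] shift units [ 0.24  0.03 -0.04]
turn units(+ = cw) 1.0
shift units after turn [ 0.24  0.03 -0.05]
[-0.84646952 -0.7655565  -0.41970447]
clock: 65.75
ee_pos: [0.6172, 0.1468, 0.0529]
ee_rot: [-0.301, 1.569, -0.236]
contact_force: [5.3, -4.0, 5.4]
opening: 0.0156
t 65.75 pos [0.6172 0.1468 0.0529] F [ 5.3 -4.   5.4] op 0.0156 j [ 0.18  0.73 -0.73  1.69  0.58  0.95 -0.7 ]
jawdir 0.0651 x [ 0.002 -0.001 -1.   ] shift units [ 0.23  0.03 -0.05]
turn units(+ = cw) 0.01
shift units after turn [ 0.23  0.03 -0.05]
[-0.96355424 -0.84423258 -0.03442838]
```

View pics/s22.png

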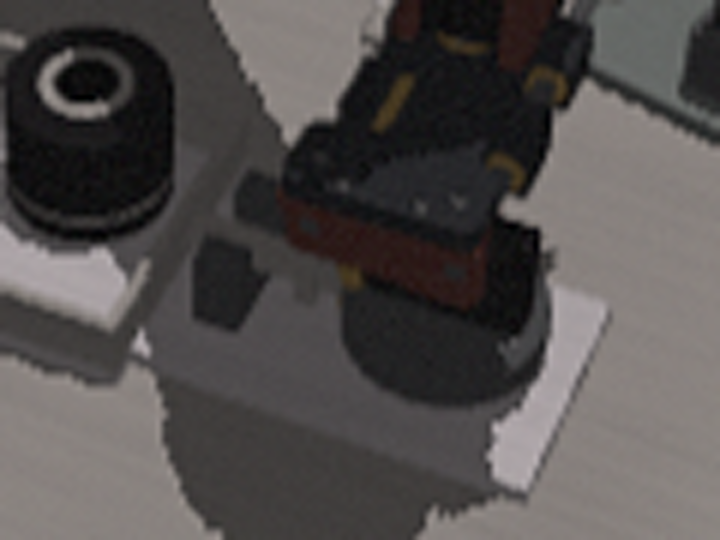

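```bash

python3 -m inch '[0,0,0,0,0,0,0,0,0,0,0,0]' 0.55
python3 -m inch '[-1,0,0,0,-1,0,0,0,-1,0,0,0,-1,0,0,0,-1,-1,0,0]'
python3 -m inch '[-1,-1,0,0,0,-0.5,0,0,0,0,0,0,0,0,0,0]'
python3 -c "
from h import *
plan(.616,.1475,.047,0.064)
m,im=shot('w22')
im=read_camera('scene')[:,:,::-1];cv2.imwrite('pics/s23.png',cv2.resize(im[190:290,200:400],None,fx=4,fy=4,interpolation=cv2.INTER_CUBIC))"
```

```text
clock: 66.18
ee_pos: [0.6153, 0.148, 0.0518]
ee_rot: [2.748, 1.57, 2.813]
contact_force: [0.9, -0.5, 0.2]
opening: 0.0389
clock: 66.8
ee_pos: [0.6167, 0.125, 0.178]
ee_rot: [1.762, 1.569, 1.831]
contact_force: [0.2, -0.4, 0.4]
opening: 0.0392
clock: 67.3
ee_pos: [0.6192, 0.0861, 0.201]
ee_rot: [2.801, 1.569, 2.867]
contact_force: [-0.1, -0.8, -0.5]
opening: 0.0396
t 67.3 pos [0.6192 0.0861 0.201 ] F [-0.1 -0.8 -0.5] op 0.0396 j [ 0.35  0.56 -0.83  1.58  0.44  1.19 -0.5 ]
jawdir 0.0654 x [-0.002  0.001 -1.   ] shift units [6.16 2.46 0.04]
turn units(+ = cw) 0.02
shift units after turn [6.16 2.46 0.04]
cam at [0.613 0.164 0.364] tcp [0.6193 0.0863 0.2012]
```

View pics/w22.png

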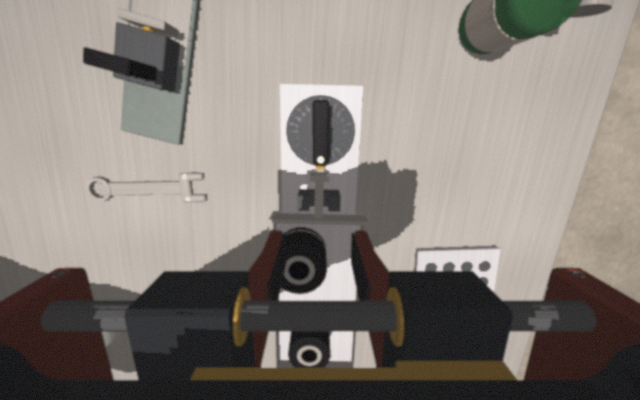

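View pics/s23.png

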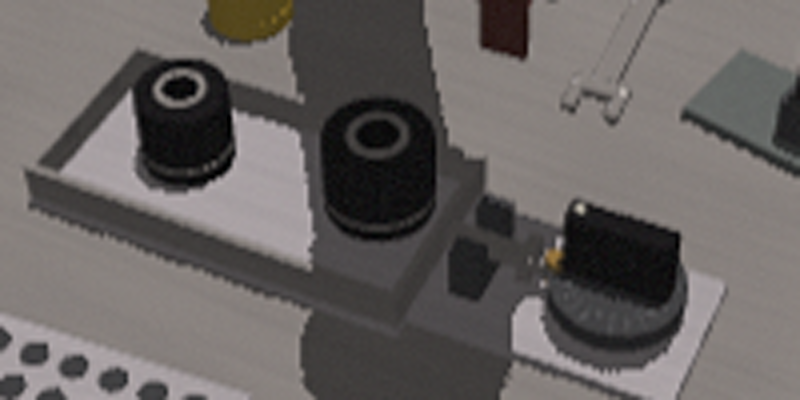

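```bash

python3 -c "
from h import *
im=cv2.imread('pics/w22.png')
cv2.imwrite('pics/w22z.png',cv2.resize(im[80:230,260:380],None,fx=4,fy=4,interpolation=cv2.INTER_CUBIC))"
```

```text
(no output)
```

View pics/w22z.png

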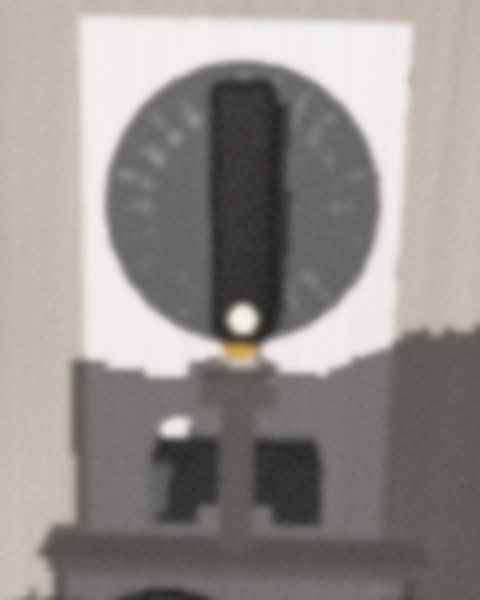

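```bash

python3 -m inch '[-1,0,-1,0,-1,0,-1,0,0,0,-1,0,0,0,-1,0,0,0,-1,0]'
python3 -m inch '[0,0,-1,0,0,0,-1,0,0,0,-1,0,0,0,0,0,0,0,0,0]'
python3 -c "
from h import *
m=np.load('pics/w22.npz');print('mid',ray(m,309.5,356,.063),'thick',ray(m,299,269.5,.063))
im=read_camera('top')[:,:,::-1]
cv2.imwrite('pics/t24.png',cv2.resize(im[120:280,160:500],None,fx=2.3,fy=2.3,interpolation=cv2.INTER_CUBIC));print(state()['clock'],state()['contact_force'])
cv2.imwrite('pics/s24.png',cv2.resize(read_camera('scene')[130:300,120:420,::-1],None,fx=2.6,fy=2.6,interpolation=cv2.INTER_CUBIC))"
```

```text
clock: 68.03
ee_pos: [0.4942, 0.0779, 0.2518]
ee_rot: [2.708, 1.57, 2.773]
contact_force: [0.2, 0.6, -0.6]
opening: 0.0395
clock: 68.65
ee_pos: [0.4211, 0.0725, 0.2523]
ee_rot: [-0.052, 1.57, 0.012]
contact_force: [0.7, 0.4, 0.3]
opening: 0.0397
mid [ 0.62102991 -0.13184579  0.063     ] thick [ 0.60170364 -0.00898651  0.063     ]
68.7 [ 0.165211    0.67318735 -0.06029207]
```

View pics/t24.png

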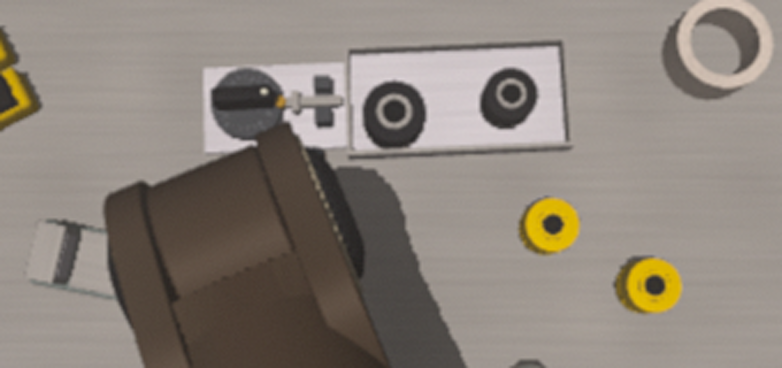

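View pics/s24.png

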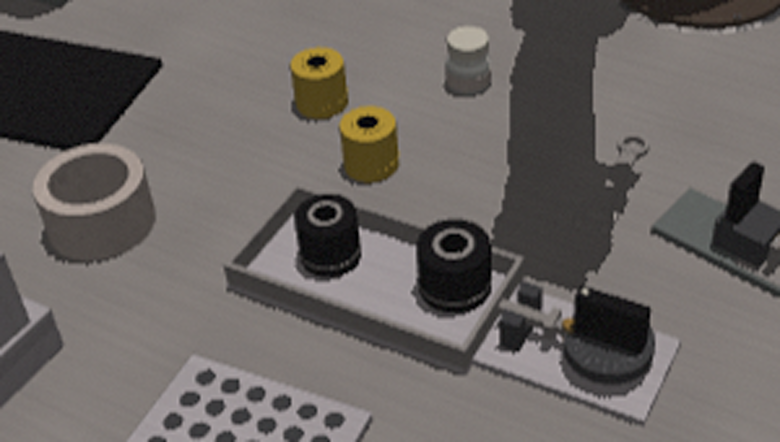

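```bash

python3 -c "
from h import *
m=np.load('pics/w20.npz');a=cz(m,540,325,.036,5,240,70);c=cz(m,303,270,.036,5,240,70)
m2=np.load('pics/w22.npz');b=cz(m2,238,362,.036,4,260,80);c2=cz(m2,243,201,.036,4,260,80)
print(np.linalg.norm(a-c),np.linalg.norm(b-c2), c,c2)"
```

```text
0.055074383350374574 0.04465962335989141 [0.61651161 0.14732851] [0.61587332 0.14842999]
```

```bash
python3 -c "
from bench import *
print(close_job())"
```

```text
the job is handed in; nothing more can be done
None
```

The job is done and handed in after about 69 s of the 210 s allowed; no verdict was reported. Only two sleeves were present, the middle (opening read 55.5 mm when gripped) and the thick (65.7 mm). There was no thin one.

- **Gauging:** The middle sleeve went first, then the thick. In the pictures each rested on the fixed jaw with the anvil pushed in about 5 mm or a little more, and I held it there for over half a second before opening the jaw. The push on the tab was about 11 N.
- **Tray:** Both sleeves stand upright and released in the tray. Soon after I let go of the thick sleeve, the pictures showed it about 3 cm from where I put it. It appears to have been knocked; it stayed upright on the floor, against or close to the tray's side wall, so I left it.
- **Cam:** I turned the knob clockwise from about 0.8 to about 2.57 rad and let go. The last pictures show only about 4 mm of the 12 mm roller outside the disc, which means a drop of about 8 mm. A second estimate from the plunger's collar gave about 10 mm. They disagree by about 2 mm, but both are above the 6 mm needed.
- **Bystanders:** I never touched the wrench, the label roll or the yellow look-alikes, and nothing in the last pictures suggests they moved. I did not measure their positions. The arm was clear of everything at hand-in, with contact force below 1 N.

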